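# Stock the charcoal drawer, free the lid stay and shut it away

### The job

Get the charcoal drawer stocked for the evening: open the red clamp, slide the divider to the yellow mark and clamp it there again, and only then lay every black charcoal log down inside the drawer, below the rim, in the compartment to the right of the divider. When all are in, lift the locked stay beside the lid hinge by its orange tab to free the lid, lower the lid gently until it is fully shut without letting it slam, and push the drawer fully home. Leave everything else on the ledge where it stands.

Things in the scene. Friction and masses are not known exactly. Their poses are not given: they have to be found in the camera images.
- drawer (a joint): the charcoal drawer, in a green sheet-steel cabinet (456 mm wide, 240 mm deep, 108 mm high, fixed to the ledge, its open front towards the robot), m: about 0 = pulled out (as at the start), 0.188 = fully home with its front panel against the cabinet; slides along drawer_floor's x, stiff (about 10 N), stays where left
- drawer_front (a point): middle of the drawer's green front panel, on its outer face, 57 mm above the ledge; x points inwards (the way it is pushed), y left, z up. Panel 462 mm wide, from 12 to 98 mm above the ledge; a bar handle (120 mm long) stands 23 mm off its middle, 57 mm above the ledge
- drawer_floor (a point): middle of the drawer's inner floor (17 mm above the ledge); x towards the lid hinge (rear), y left, z up. The inside is 178 mm in x (a steel rail along the front wall takes the first 14 mm of it, at 7 to 17 mm above the floor) and 392 mm in y; walls 6 mm thick, rim 65 mm above the floor
- mark (a point): the yellow mark, a 6 mm wide painted line across the drawer floor, up the rear wall and over both rims; point at rim height in the middle of the line; same axes as drawer_floor; the divider belongs centred over the line
- divider (a joint): the wooden divider across the drawer, m: grows as it slides left (drawer +y) on the rail, 0.115 = on the mark, stops at 0 and 0.13; with the clamp open it takes about 4 N and stays where left; clamped it holds 20 N
- divider_top (a point): middle of the divider's top edge (74 mm above the ledge); same axes as drawer_floor. The divider is an upright board 8 mm thick (y), 160 mm long (x), 55 mm high; its top 25 mm can be pinched from above. The logs' compartment is on its right (-y) side; its steel carriage with the clamp is on its left side, at the front wall
- lever (a joint): red clamp lever on the divider's carriage, rad: 0 = clamped (as at the start; points to the rear, drawer +x), 1.0 = fully open (swung to the left); turns about a vertical axis, anticlockwise from above to open, about 2 to 6 N at the knob; stays where left
- lever_knob (a point): centre of the top of the lever's red upright knob, a cylinder 16 mm across that spins freely on its pin and stands 22 mm clear above the lever arm; 78 mm above the ledge. The pivot axis is 55 mm from it, towards drawer -x when clamped
- lid (a joint): the drawer's sheet-metal spark lid, hinged along the drawer's rear rim, rad: 0 = open (standing up, leaning 10 degrees backwards), 1.75 = fully shut; hinge stiff (0.5 N m), so once freed it stays where left and must be pushed down
- lid_hinge (a point): middle of the lid's hinge line (86 mm above the ledge, 4 mm above the rim). The lid is 182 mm from hinge to free edge and 402 mm wide, 4 mm thick
- lid_edge (a point): middle of the rolled bead (10 mm) along the lid's free edge, 176 mm from the hinge, on the lid's outer (upper when shut) face
- stay (a joint): folding lid stay on the right-hand (-y) side of drawer and lid, rad: angle of its lower link; 0 = locked straight (as at the start: the lid cannot close), grows as its knee is lifted, up and towards the robot; past about 0.2 it is unlocked and the lid comes down with it; about 2.3 when the lid is shut; needs 2 to 5 N at the tab
- stay_tab (a point): grip point of the orange finger tab on the stay's knee: a paddle 10 mm thick (along drawer y), 26 mm wide, 34 mm long, to be pinched from above across its 10 mm and lifted along an arc about the stay's lower pin; it stands outside the lid's and the drawer's right-hand edge. That pin is on the outside of the drawer's right wall, at x 12 mm, y -206 mm, z +49 mm in drawer_floor's frame; the tab is 72 mm from it
- cup: bystander: white ceramic cup, 76 mm across, 85 mm high; origin under its base
- bowl: bystander: blue plastic bowl, upside down, 176 mm across, 74 mm high; origin under its centre
- woodblock: bystander: wooden block (not charcoal) 100 x 65 x 45 mm; origin under its centre
- tongs: bystander: steel tongs lying flat, about 270 mm long (x), 75 mm wide; origin under the middle
- tin: bystander: tin, 80 mm across, 110 mm high; origin under its base
- log0: a pressed charcoal log (briquette), black, square bar 120 x 38 x 38 mm, about 180 g, small hole through its length; origin at its centre, x along its length. It lies on the ledge at the start; None if it is not there this time
- log1: a pressed charcoal log (briquette), black, square bar 120 x 38 x 38 mm, about 180 g, small hole through its length; origin at its centre, x along its length. It lies on the ledge at the start; None if it is not there this time
- log2: a pressed charcoal log (briquette), black, square bar 120 x 38 x 38 mm, about 180 g, small hole through its length; origin at its centre, x along its length. It lies on the ledge at the start; None if it is not there this time
- log3: a pressed charcoal log (briquette), black, square bar 120 x 38 x 38 mm, about 180 g, small hole through its length; origin at its centre, x along its length. It lies on the ledge at the start; None if it is not there this time
Not all that is in view belongs to the job. Leave any blue look-alike of the log1 alone.

How it is judged (in metres and radians):
On the way, in this order (a step that is already met when the one before it is completed fails the run):
1. the clamp lever is swung open (value of joint lever above 0.75 rad), for 0.1 s.
2. with the clamp open, the divider is slid to the yellow mark (within 6 mm) (y of divider_top in the frame of mark between -0.006 and 0.006 m and value of joint lever above 0.5 rad), for 0.2 s.
3. the lever is swung back to clamped with the divider on the mark (within 6 mm) (y of divider_top in the frame of mark between -0.006 and 0.006 m and value of joint lever below 0.2 rad), for 0.3 s.
4. every charcoal log lies in the drawer, right of the divider and below the rim (all of step 3 and x of log0 in the frame of drawer_floor between -0.085 and 0.085 m and y of each of log0, log1, log2, log3 in the frame of drawer_floor above -0.19 m and y of each of log0, log1, log2, log3 in the frame of divider_top below -0.015 m and z of log0 in the frame of drawer_floor between 0.005 and 0.05 m and linear speed of each of log0, log1, log2, log3 below 0.05 m/s and x of log1 in the frame of drawer_floor between -0.085 and 0.085 m and z of log1 in the frame of drawer_floor between 0.005 and 0.05 m and x of log2 in the frame of drawer_floor between -0.085 and 0.085 m and z of log2 in the frame of drawer_floor between 0.005 and 0.05 m and x of log3 in the frame of drawer_floor between -0.085 and 0.085 m and z of log3 in the frame of drawer_floor between 0.005 and 0.05 m), for 0.3 s.
5. the stay is lifted out of its locked position (value of joint stay above 0.25 rad), for 0.1 s.
6. the lid is fully shut (value of joint lid above 1.69 rad), for 0.2 s.
7. the drawer is pushed fully home (value of joint drawer above 0.182 m and value of joint lid above 1.69 rad), for 0.2 s.
At the end, for the whole second after the job is handed in: Every charcoal log present lies at rest in the drawer's right-hand compartment, below the rim; the divider stands within 6 mm of the yellow mark with its lever clamped (below 0.2 rad); the lid is shut (within 0.06 rad) and the drawer is home (within 6 mm) (all of step 4 and all of step 7 and velocity of joint drawer below 0.01 m/s); the robot touches nothing.
It fails at once if the lid is slammed shut (still faster than 1.6 rad/s over the last 25 degrees) (value of joint lid above 1.3 rad and velocity of joint lid above 1.6 rad/s).
It fails at once if one of the other things on the ledge is shifted by more than 5 cm or the cup is tipped over (distance of any of cup, bowl, woodblock, tongs, tin from where it was at the start of the episode above 0.05 m or angle between cup's own z axis and vertical above 0.6 rad).
Of log0, log1, log2, log3 only 2 to 4 are there at a start; the rules pass over those that are not, and their reading is None.
At some moment in a run one of log0, log1, log2, log3 may be knocked a few centimetres aside while the robot is not near it.
Once in a run the grip may slacken for a moment while it holds something.
It also fails if it takes over 210 s, if anything falls off the work surface, if the arm or the gripper's body presses on something with over 40 N, if the wrist force passes 120 N, or if a joint passes its speed limit or range.

### The arm

A 6-joint arm with a two-finger parallel gripper is mounted at the origin on the work surface. World frame = base frame: x ahead of the robot, y to its left, z up, the work surface at z = 0. Lengths are in m, angles in degrees, forces in N, time in s.
With the tool pointing down it reaches from about 0.3 to 0.75 m from the base axis. Payload 8.5 kg.
Tool frame: the origin (TCP) lies on the centre line of the jaws, within the pads' length; the fingertips stand env.tcp_to_tips ahead of it and the grasp point (between the pads) lies 8 mm behind it (env.tcp_to_tips is the distance from the TCP to the fingertips, in m); z points along the fingers, y is the direction in which the jaws open and shut (so a half turn about z gives the same grasp; the last joint's range is limited). The gripper opens to 85 mm and grips with 20 to 120 N. Pads are 22 mm wide; open, the fingers measure 114 mm over their backs; the gripper's body (76 mm by 85 mm) begins 54 mm behind the grasp point. The pads swing forward as they close: fully open they stand 13 mm farther back than shut.
Start: joints at [60.716, 21.807, 74.336, -0, 83.858, -12.336], TCP at [0.16, 0.526, 0.242] pointing down, gripper open.
Joint ranges: [-178.18, 178.18], [-50.72, 133.34], [12.68, 142.11], [-81.47, 261.47], [9.98, 163.14], [-165.26, 165.26]. Speed limits (degrees/s): [136.94, 136.94, 180, 180, 180, 180].

### API

Orientations are given as a 3x3 rotation matrix whose columns are the frame's x, y, z axes.
In Python, from rig import env gives the robot as it stands. The module is installed in compiled form; this text tells all that it offers.
- The arm moves only by the tool carry_out, never from a script. Its argument "rows" is a list of rows, each an object of numbers: "tx", "ty", "tz": the shift along the tool's x, y, z in cm; "yaw": the turn about the tool's z in rad. In form: [{"tx": .., "ty": .., "tz": .., "yaw": ..}, ...]. A call has 1 to 12 rows; each row shifts and turns the pose as measured when the row begins, along the tool's axes as they then stand; what a row does not reach is not made up. A row lasts 1/10 s, in which the tool goes at most 50 mm and 8.59 degrees, less where a joint would pass 70% of its speed; a pose out of reach is approached as far as the arm can. A call is refused whole if a number of a shift passes 5 or a number of a turn 0.15, either way. A call with a gripper value outside its range is refused whole. "jaw" is the closure, from -1 (fully open) to 1 (shut), set as the call begins (left out, the last holds). The fingers move at their own pace and stop on an object; "squeeze" is the grip in N (left out, the last holds). Time passes only in rows, so rows that do not move let the fingers close. It gives the time, the measured TCP pose, the force and the opening at its end, in the units of the state.
- env.observe(): the state, without advancing time (a new reading comes with each control period).
- env.get_image(name): name is "side" or "top"; returns the picture (400x640x3 uint8, red, green, blue); there is no depth.
- env.camera_params(name): a dict with "vertical_fov" (degrees; the focal length in pixels is half the picture's height over the tangent of half this angle, whatever the lens; pixels are square), "cx", "cy" (the principal point, pixels), "view" (4x4, takes a point from world to camera coordinates). Camera axes: x right, y up, looking along -z (the intrinsics and any distortion apply to the point x, -y, -z); pixel columns grow to the right and rows downward; lengths in m; the calibration is good to about 2 mm. A picture is of the moment at which its call begins. camera_params takes no time and is no camera call.
- env.close_job(): hands the job in, once; it reports no verdict.
The state is a dict: "time_s": time; "q": joint angles; "qvel": joint speeds; "joint_efforts": joint torques, N m; "position": TCP position; "tool_rot": TCP orientation; "ft_force": force on the tool from outside, world axes, zero at the start; "wrist_torque": the same for the moment, N m; "grip_width": finger opening in m.
Only numpy, scipy, OpenCV 4.12 (cv2) and the standard library are available. Lean on these libraries where they do the work, as an engineer would, in place of code of your own. Each camera call takes 0.05 s, during which the arm holds its last target. There are 200 camera calls.

## Working session

There is one attempt and no reset: what is moved stays moved. The work goes in short steps, Python scripts to look and compute and a tool call to move; the robot and the scene stay as the last step left them, time stands still between calls to the robot, and variables do not carry over. Pictures are saved under pics/ and viewed, about 12 in all and at most 16, crops included, and the job is handed in when it is done.

Besides the shell and the picture viewer there is one more tool, called after "Call:" as name(argument=value, ...), one argument or row to a line, values as JSON. carry_out: Moves the arm, as the interface text tells. Its arguments: {"type":"object","properties":{"rows":{"type":"array","items":{"type":"object","properties":{"tx":{"type":"number"},"ty":{"type":"number"},"tz":{"type":"number"},"yaw":{"type":"number"}}}},"jaw":{"type":"number"},"squeeze":{"type":"number"}},"required":["rows"]}

```bash
mkdir -p pics; python3 - <<'E'
from rig import env
import cv2,numpy as np
for n in ("side","top"):
    cv2.imwrite(f"pics/{n}0.png",env.get_image(n)[:,:,::-1]); p=env.camera_params(n); print(n,p)
print(env.tcp_to_tips); o=env.observe(); print(o)
E
```

```text
side {'vertical_fov': 52.08868826868073, 'cx': 319.1781501381007, 'cy': 198.27729247596557, 'view': array([[ 0.99310911, -0.1151137 , -0.02198044, -0.53908695],
       [ 0.09579112,  0.68928594,  0.71812879, -0.09479973],
       [-0.06751565, -0.71528577,  0.69556301, -1.89275989],
       [ 0.        ,  0.        ,  0.        ,  1.        ]])}
top {'vertical_fov': 50.3576804970257, 'cx': 308.4093292372199, 'cy': 198.49603023072925, 'view': array([[-1.79453915e-02, -9.99832464e-01, -3.60641917e-03,
        -7.48362328e-02],
       [ 9.74405265e-01, -1.82971772e-02,  2.24052655e-01,
        -5.77614243e-01],
       [-2.24081106e-01,  5.06598783e-04,  9.74570368e-01,
        -1.75959615e+00],
       [ 0.00000000e+00,  0.00000000e+00,  0.00000000e+00,
         1.00000000e+00]])}
0.011
{'time_s': 0.1, 'q': array([ 6.07147748e+01,  2.18379821e+01,  7.43810229e+01, -1.19951777e-03,
        8.38578614e+01, -1.23376749e+01]), 'qvel': array([-0.06032489, -0.05357773, -0.1611206 ,  0.0403587 ,  0.06960325,
       -0.13127541]), 'joint_efforts': array([ 3.26596208e-03, -4.49219227e+01, -2.31657583e+01, -1.75605292e-04,
        3.64988686e-03, -4.71213946e-05]), 'position': array([0.16021829, 0.52587663, 0.24176192]), 'tool_rot': array([[-9.56572570e-01,  2.91493587e-01, -6.38084979e-04],
       [ 2.91494164e-01,  9.56571879e-01, -1.18029489e-03],
       [ 2.66325756e-04, -1.31503576e-03, -9.99999100e-01]]), 'ft_force': array([-0.33516645, -0.74760012,  0.81940879]), 'wrist_torque': array([0.04154702, 0.01658567, 0.013255  ]), 'grip_width': 0.08534466450646994}
```

View pics/side0.png

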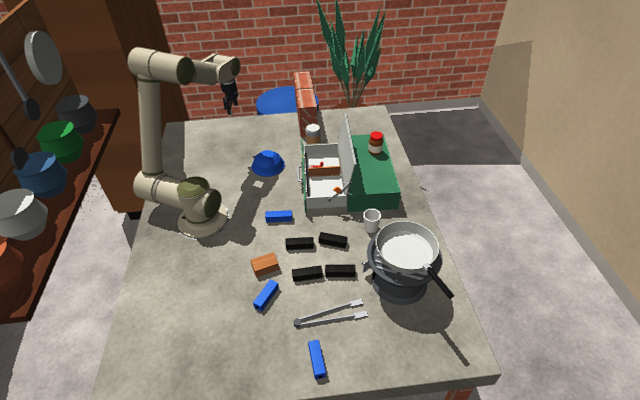

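View pics/top0.png

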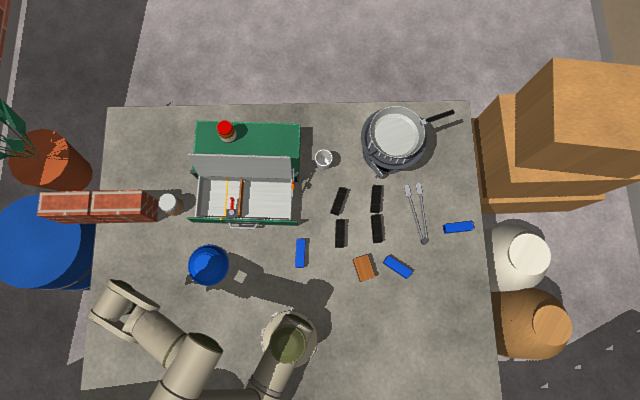

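Side view: the drawer is at about (325,180) with the lid standing up, four black logs at (300,243), (333,240), (307,273), (340,271). In the top view the logs are at (340,200), (377,198), (341,233), (377,229). Look-alikes for the logs are the blue bars at (301,252), (398,266), (459,227) in the top view and the wooden block at (364,268). I choose the four black ones, and check them in an enlarged crop.

```bash
cat > h.py <<'E'
from rig import env
import cv2,numpy as np
from scipy.optimize import least_squares
P={n:env.camera_params(n) for n in("side","top")}
def proj(n,X):
    p=P[n]; f=200/np.tan(np.radians(p["vertical_fov"]/2)); c=p["view"][:3,:3]@np.asarray(X,float)+p["view"][:3,3]
    return np.array([p["cx"]+f*c[0]/-c[2],p["cy"]+f*c[1]/c[2]])
def tri(s,t):
    r=least_squares(lambda X:np.r_[proj("side",X)-s,proj("top",X)-t],[.5,-.1,.1]); return r.x,np.abs(r.fun).max()
def onz(n,uv,z):
    r=least_squares(lambda X:proj(n,[X[0],X[1],z])-uv,[.5,0]); return r.x
def crop(n,x0,y0,w,h,k,name,im=None,step=10):
    im=env.get_image(n)[:,:,::-1] if im is None else im
    c=cv2.resize(im[y0:y0+h,x0:x0+w],None,fx=k,fy=k,interpolation=cv2.INTER_CUBIC)
    for x in range(-(-x0//step)*step,x0+w,step):
        cv2.line(c,((x-x0)*k,0),((x-x0)*k,5),(255,0,255),1); cv2.putText(c,str(x),((x-x0)*k+2,14),0,.35,(255,0,255),1)
    for y in range(-(-y0//step)*step,y0+h,step):
        cv2.line(c,(0,(y-y0)*k),(5,(y-y0)*k),(255,0,255),1); cv2.putText(c,str(y),(6,(y-y0)*k+4),0,.35,(255,0,255),1)
    return c
E
python3 - <<'E'
from h import *
s=cv2.imread("pics/side0.png");t=cv2.imread("pics/top0.png")
a=crop("side",292,110,115,105,5,"",s); b=crop("top",180,115,130,120,6,"",t)
cv2.imwrite("pics/cs.png",cv2.resize(a,None,fx=1,fy=1)); cv2.imwrite("pics/ct.png",b[:600,:780])
# logs by colour
for n,im,roi in(("side",s,(270,225,100,65)),("top",t,(325,178,65,75))):
    x,y,w,h=roi; m=(im[y:y+h,x:x+w].max(2)<45).astype(np.uint8)
    k,l,st,c=cv2.connectedComponentsWithStats(m)
    for i in range(1,k):
        if st[i,4]>40:
            r=cv2.minAreaRect(np.argwhere(l==i)[:,::-1].astype(np.float32)); print(n,st[i,4],c[i]+[x,y],np.add(cv2.boxPoints(r),[x,y]).round(1).tolist())
E
```

```text
side 312 [332.68910256 240.06410256] [[317.9, 243.0], [320.0, 231.8], [347.3, 237.0], [345.2, 248.2]]
side 285 [299.54035088 243.45263158] [[286.0, 238.0], [313.0, 238.0], [313.0, 249.0], [286.0, 249.0]]
side 283 [308.50530035 273.79151943] [[291.5, 269.6], [320.9, 265.4], [322.6, 277.3], [293.2, 281.5]]
side 345 [339.88115942 270.55652174] [[325.0, 265.0], [355.0, 265.0], [355.0, 276.0], [325.0, 276.0]]
top 239 [375.65271967 198.46861925] [[370.1, 211.6], [372.2, 184.8], [381.2, 185.5], [379.1, 212.3]]
top 221 [338.67420814 200.75565611] [[330.2, 212.2], [339.6, 186.4], [347.2, 189.2], [337.8, 215.0]]
top 252 [376.41269841 228.23809524] [[370.7, 215.1], [379.9, 214.3], [382.3, 241.5], [373.1, 242.3]]
top 228 [339.70175439 232.8377193 ] [[335.0, 246.8], [336.1, 218.8], [344.6, 219.1], [343.5, 247.1]]
```

View pics/cs.png

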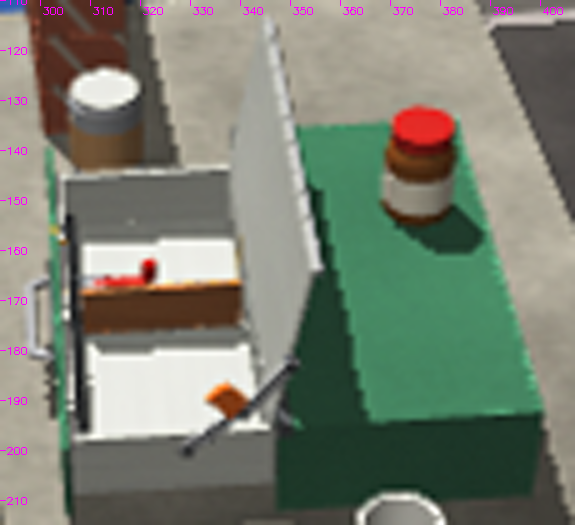

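View pics/ct.png

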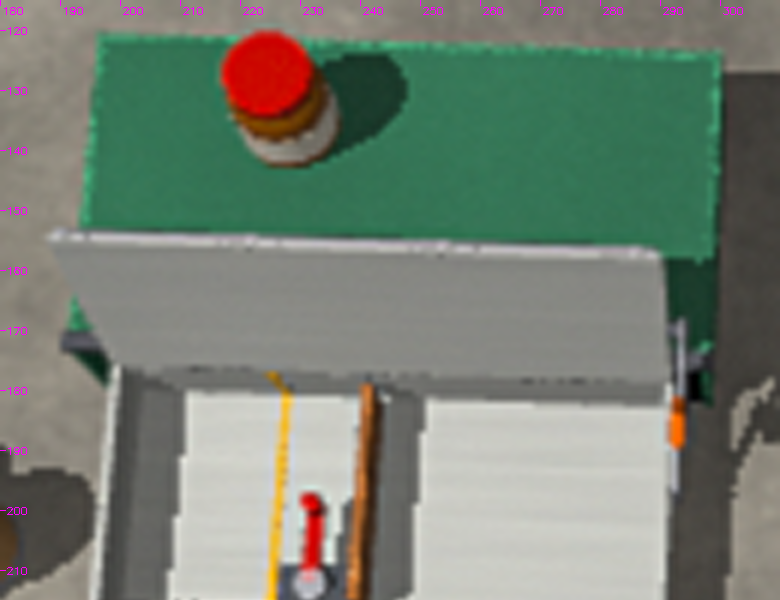

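The crops show the lever knob at side (321,162) / top (231.5,198). The orange tab is at side (337,190) / top (292.5,185), and the divider's top edge runs in the top view from (241,179) to (239,215). The logs in view are confirmed black and the blue bars are excluded.

```bash
python3 - <<'E'
from h import *
print("knob",tri((321.2,162.0),(231.4,197.9)))
print("tab",tri((337.2,189.6),(292.4,185.1)))
print("cab RR",tri((400.2,192.0),(299.9,123.8)))
print("cab RF",tri((365.6,193.6),(298.5,157.6)))
print("cab LR",onz("top",(196.3,120.4),.108), "RR",onz("top",(299.9,123.8),.108),"RF",onz("top",(298.5,157.6),.108))
print("div",onz("top",(240.8,178.8),.074),onz("top",(239,214.5),.074))
print("markrim-rear",onz("top",(226,177),.082))
# lever pivot cap
print("pivot",onz("top",(231,212),.056))
s=[(332.7,240.1),(299.5,243.5),(308,273.5),(339.9,270.6)];t=[(340,200.4),(340.5,232.8),(377,228.2),(376.5,198.5)]
for a,b in zip(s,t): print(tri(a,b))
for n,p in(("A",(338.7,200.8)),("B",(339.8,232.8)),("C",(376.5,228.3)),("D",(375.7,198.5))): print(n,onz("top",p,.03))
for q in ([330.2, 212.2],[339.6, 186.4],[335.0, 246.8],[336.1, 218.8],[382.3, 241.5],[379.9, 214.3],[370.1, 211.6],[372.2, 184.8]): print(onz("top",q,.038))
E
```

```text
knob (array([0.58292387, 0.24353515, 0.0741295 ]), np.float64(0.001062582261567968))
tab (array([ 0.62341066, -0.01929147,  0.12094477]), np.float64(0.2896238708524379))
cab RR (array([ 0.9052952 , -0.05412622,  0.10189108]), np.float64(0.27299011183077937))
cab RF (array([ 0.74872807, -0.04607206,  0.10508821]), np.float64(0.2110779246905281))
cab LR [0.9261665  0.39881056] RR [ 0.9014319  -0.05428085] RF [ 0.74680436 -0.0462029 ]
div [0.66689032 0.20487012] [0.51015235 0.20972464]
markrim-rear [0.6738762  0.26741292]
pivot [0.52518011 0.24720722]
(array([ 0.57558226, -0.22403945,  0.02010417]), np.float64(0.046610676197587964))
(array([ 0.43257848, -0.22144917,  0.01728308]), np.float64(0.03850006137406581))
(array([ 0.45207952, -0.38022153,  0.01606816]), np.float64(0.5306105545578248))
(array([ 0.58186767, -0.38486094,  0.0191112 ]), np.float64(0.15955801158460758))
A [ 0.57147348 -0.21756365]
B [ 0.4306195  -0.21751252]
C [ 0.44720201 -0.37604864]
D [ 0.5787419  -0.37962959]
[ 0.51989725 -0.17853509]
[ 0.63427305 -0.22311243]
[ 0.37000392 -0.19449963]
[ 0.4904769  -0.20308894]
[ 0.38884923 -0.39636957]
[ 0.50666755 -0.39270916]
[ 0.51932132 -0.35103727]
[ 0.63881832 -0.36627865]
```

```bash
cat > g.py <<'E'
import sys
from h import *
# usage: g.py x y z jawangle_deg : required yaw (rad), then tool-axis shift (cm) after that yaw
a=[float(v) for v in sys.argv[1:]]
o=env.observe();R=o["tool_rot"];p=o["position"]
y=R[:,1];ja=np.degrees(np.arctan2(y[1],y[0]));d=(a[3]-ja+90)%180-90
c=np.radians(ja+d);Y=np.array([np.cos(c),np.sin(c),0]);Z=np.array([0,0,-1.]);X=np.cross(Y,Z)
D=np.array(a[:3])-p
print("t",o["time_s"],"pos",p.round(4),"jaw",round(ja,2),"tilt",R[:2,2].round(4),"w",round(o["grip_width"],4),"F",o["ft_force"].round(1),"q6",o["q"][5].round(1))
print("yaw rad",-np.radians(d).round(3),"shift cm",(100*np.array([X@D,Y@D,Z@D])).round(2))
E
echo ok
```

```text
ok
```

Call:
carry_out(
  rows=[
    {"yaw":0.147},
    {"yaw":0.147},
    {"yaw":0.147},
    {"yaw":0.147},
    {"yaw":0.147},
    {"yaw":0.147},
    {"yaw":0.147},
    {"yaw":0.147},
    {"yaw":0.147},
    {},
  ],
  jaw=0,
)

```text
validation failed for argument at $.ro...
```

Call:
carry_out(
  rows=[
    {"tx":-2.35,"ty":3.98},
    {"tx":-2.35,"ty":3.98},
    {"tx":-2.35,"ty":3.98},
    {"tx":-2.35,"ty":3.98},
    {"tx":-2.35,"ty":3.98},
    {"tx":-2.35,"ty":3.98},
    {"tx":-2.35,"ty":3.98},
    {"tx":-2.35,"ty":3.98},
    {"tx":-2.35,"ty":3.98},
    {"tx":-2.35,"ty":3.98},
    {},
  ],
)

```text
validation failed for argument at $.ro...
```

```bash
python3 g.py .583 .2435 .12 -3
```

```text
t 0.1 pos [0.1602 0.5259 0.2418] jaw 73.05 tilt [-0.0006 -0.0012] w 0.0853 F [-0.3 -0.7  0.8] q6 -12.3
yaw rad 1.327 shift cm [-25.99  43.7   12.18]
```

Call:
carry_out(
  rows=[
    {"tx":0,"ty":0,"tz":0,"yaw":0.147},
    {"tx":0,"ty":0,"tz":0,"yaw":0.147},
    {"tx":0,"ty":0,"tz":0,"yaw":0.147},
    {"tx":0,"ty":0,"tz":0,"yaw":0.147},
    {"tx":0,"ty":0,"tz":0,"yaw":0.147},
    {"tx":0,"ty":0,"tz":0,"yaw":0.147},
    {"tx":0,"ty":0,"tz":0,"yaw":0.147},
    {"tx":0,"ty":0,"tz":0,"yaw":0.147},
    {"tx":0,"ty":0,"tz":0,"yaw":0.147},
    {"tx":0,"ty":0,"tz":0,"yaw":0},
  ],
  jaw=0,
)

```text
time_s: 1.1
position: [0.1594, 0.5244, 0.2379]
tool_rot: [[0.078, 0.997, -0.005], [0.997, -0.078, -0.009], [-0.009, -0.004, -1.0]]
ft_force: [-0.3, 0.1, 0.7]
grip_width: 0.0426
```

```bash
python3 g.py .583 .2435 .12 -3
```

```text
t 1.1 pos [0.1594 0.5244 0.2379] jaw -4.5 tilt [-0.0051 -0.0091] w 0.0426 F [-0.3  0.1  0.7] q6 65.2
yaw rad -0.026 shift cm [-25.84  43.77  11.79]
```

Call:
carry_out(
  rows=[
    {"tx":-2.5,"ty":4.2,"tz":0,"yaw":-0.013},
    {"tx":-2.5,"ty":4.2,"tz":0,"yaw":-0.013},
    {"tx":-2.5,"ty":4.2,"tz":0,"yaw":0},
    {"tx":-2.5,"ty":4.2,"tz":0,"yaw":0},
    {"tx":-2.5,"ty":4.2,"tz":0,"yaw":0},
    {"tx":-2.5,"ty":4.2,"tz":0,"yaw":0},
    {"tx":-2.5,"ty":4.2,"tz":0,"yaw":0},
    {"tx":-2.5,"ty":4.2,"tz":0,"yaw":0},
    {"tx":-2.5,"ty":4.2,"tz":0,"yaw":0},
    {"tx":-2.5,"ty":4.2,"tz":0,"yaw":0},
    {"tx":0,"ty":0,"tz":0,"yaw":0},
  ],
)

```text
time_s: 2.2
position: [0.5806, 0.2521, 0.2344]
tool_rot: [[-0.003, 1.0, -0.009], [1.0, 0.003, -0.011], [-0.011, -0.009, -1.0]]
ft_force: [-1.3, 0.0, -1.0]
grip_width: 0.0426
```

```bash
python3 g.py .583 .2435 .12 -3
```

```text
t 2.2 pos [0.5806 0.2521 0.2344] jaw 0.18 tilt [-0.0091 -0.0106] w 0.0426 F [-1.3  0.  -1. ] q6 12.8
yaw rad 0.056 shift cm [-0.85  0.28 11.44]
```

Call:
carry_out(
  rows=[
    {"tx":-0.75,"ty":0.3,"tz":4,"yaw":0.056},
    {"tx":0,"ty":0,"tz":4,"yaw":0},
    {"tx":0,"ty":0,"tz":1.5,"yaw":0},
    {"tx":0,"ty":0,"tz":0,"yaw":0},
  ],
)

```text
time_s: 2.6
position: [0.5837, 0.2423, 0.1357]
tool_rot: [[0.042, 0.999, -0.009], [0.999, -0.042, -0.01], [-0.01, -0.009, -1.0]]
ft_force: [-0.3, -0.2, -0.3]
grip_width: 0.0427
```

```bash
python3 g.py .583 .2435 .07 -3; python3 - <<'E'
from h import *
o=env.observe();tip=o["position"]+.011*o["tool_rot"][:,2]
print("tip proj",proj("side",tip),proj("top",tip))
a=crop("side",285,120,75,90,5,"");b=crop("top",195,160,75,90,5,"")
cv2.imwrite("pics/k1.png",np.hstack([a,b]))
E
```

```text
t 2.6 pos [0.5837 0.2423 0.1357] jaw -2.4 tilt [-0.0089 -0.0101] w 0.0427 F [-0.3 -0.2 -0.3] q6 14.5
yaw rad 0.01 shift cm [ 0.11 -0.08  6.57]
tip proj [321.1835406  154.15537773] [229.53300029 194.98741966]
```

View pics/k1.png

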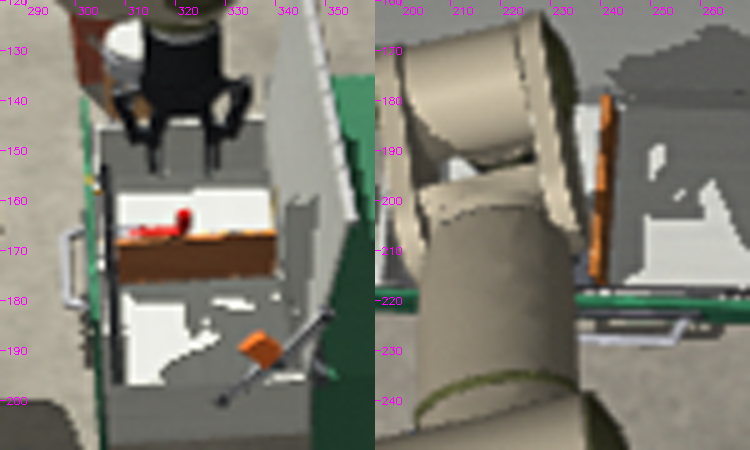

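The side view shows the tips at (321,154) straddling the knob at (322,162), as predicted. I descend and pinch.

Call:
carry_out(
  rows=[
    {"tx":0.15,"ty":0,"tz":3,"yaw":0.01},
    {"tx":0,"ty":0,"tz":3,"yaw":0},
    {"tx":0,"ty":0,"tz":0,"yaw":0},
  ],
)

```text
time_s: 3.0
position: [0.5869, 0.2452, 0.0826]
tool_rot: [[0.048, 0.999, 0.006], [0.999, -0.048, -0.007], [-0.007, 0.006, -1.0]]
ft_force: [-0.3, 0.7, -0.8]
grip_width: 0.0426
```

Call:
carry_out(
  rows=[
    {"tx":0,"ty":0,"tz":0,"yaw":0},
    {"tx":0,"ty":0,"tz":0,"yaw":0},
    {"tx":0,"ty":0,"tz":0,"yaw":0},
    {"tx":0,"ty":0,"tz":0,"yaw":0},
    {"tx":0,"ty":0,"tz":0,"yaw":0},
  ],
  jaw=1,
  squeeze=25,
)

```text
time_s: 3.5
position: [0.5858, 0.2459, 0.0863]
tool_rot: [[0.045, 0.999, 0.004], [0.999, -0.045, -0.007], [-0.007, 0.004, -1.0]]
ft_force: [1.3, -0.3, -11.1]
grip_width: 0.0129
```

Call:
carry_out(
  rows=[
    {"tx":0,"ty":0,"tz":0,"yaw":0},
    {"tx":0,"ty":0,"tz":0,"yaw":0},
    {"tx":0,"ty":0,"tz":0,"yaw":0},
  ],
  jaw=0.3,
)

```text
time_s: 3.8
position: [0.5876, 0.2463, 0.0896]
tool_rot: [[0.045, 0.999, 0.01], [0.999, -0.045, -0.005], [-0.005, 0.011, -1.0]]
ft_force: [0.1, -0.6, 0.2]
grip_width: 0.0299
```

```bash
python3 g.py .585 .2435 .07 -3; python3 - <<'E'
from h import *
o=env.observe();tip=o["position"]+.011*o["tool_rot"][:,2]
print("tip proj",proj("side",tip),proj("top",tip))
cv2.imwrite("pics/k2.png",crop("side",290,125,60,60,8,""))
E
```

```text
t 3.8 pos [0.5876 0.2463 0.0896] jaw -2.57 tilt [ 0.0104 -0.0052] w 0.0299 F [ 0.1 -0.6  0.2] q6 15.0
yaw rad 0.008 shift cm [-0.3  -0.25  1.96]
tip proj [322.07694554 160.87516155] [230.59125545 196.57117684]
```

View pics/k2.png

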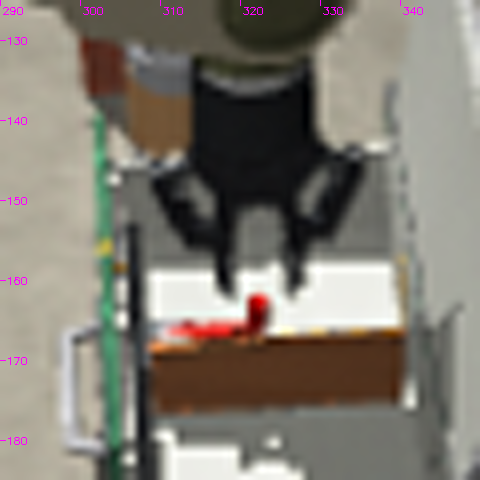

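The tips straddle the knob at (321.5,163) but sit too high. I go about 19 mm lower.

Call:
carry_out(
  rows=[
    {"tx":-0.2,"ty":-0.2,"tz":1.9,"yaw":0},
    {"tx":0,"ty":0,"tz":0.3,"yaw":0},
  ],
)

```text
time_s: 4.05
position: [0.5868, 0.2446, 0.0691]
tool_rot: [[0.045, 0.999, 0.015], [0.999, -0.045, -0.004], [-0.004, 0.015, -1.0]]
ft_force: [-1.0, -0.1, -0.9]
grip_width: 0.0293
```

Call:
carry_out(
  rows=[
    {"tx":0,"ty":0,"tz":0,"yaw":0},
    {"tx":0,"ty":0,"tz":0,"yaw":0},
    {"tx":0,"ty":0,"tz":0,"yaw":0},
    {"tx":0,"ty":0,"tz":0,"yaw":0},
  ],
  jaw=1,
)

```text
time_s: 4.45
position: [0.5862, 0.2447, 0.0701]
tool_rot: [[0.045, 0.999, 0.013], [0.999, -0.045, -0.005], [-0.004, 0.013, -1.0]]
ft_force: [-1.2, -0.4, -3.9]
grip_width: 0.0149
```

Call:
carry_out(
  rows=[
    {"tx":0.88,"ty":-0.07,"tz":0,"yaw":0},
    {"tx":0.85,"ty":-0.21,"tz":0,"yaw":0},
    {"tx":0.81,"ty":-0.34,"tz":0,"yaw":0},
    {"tx":0.75,"ty":-0.47,"tz":0,"yaw":0},
    {"tx":0.66,"ty":-0.58,"tz":0,"yaw":0},
    {"tx":0.56,"ty":-0.68,"tz":0,"yaw":0},
  ],
)

```text
time_s: 5.05
position: [0.5645, 0.2931, 0.0698]
tool_rot: [[0.045, 0.999, 0.015], [0.999, -0.045, -0.007], [-0.007, 0.015, -1.0]]
ft_force: [0.1, -3.3, -2.1]
grip_width: 0.0144
```

```bash
python3 g.py .5608 .291 .07 -3
```

```text
t 5.05 pos [0.5645 0.2931 0.0698] jaw -2.6 tilt [ 0.0146 -0.0073] w 0.0144 F [ 0.1 -3.3 -2.1] q6 19.9
yaw rad 0.007 shift cm [-0.23 -0.35 -0.02]
```

Call:
carry_out(
  rows=[
    {"tx":0,"ty":0,"tz":0,"yaw":0},
    {"tx":0,"ty":0,"tz":0,"yaw":0},
    {"tx":0,"ty":0,"tz":-3,"yaw":0},
    {"tx":0,"ty":0,"tz":-4,"yaw":0},
  ],
  jaw=0.2,
)

```text
time_s: 5.45
position: [0.5607, 0.2956, 0.1377]
tool_rot: [[0.044, 0.999, 0.007], [0.999, -0.044, -0.006], [-0.006, 0.007, -1.0]]
ft_force: [0.4, 0.4, 0.2]
grip_width: 0.0341
```

Call:
carry_out(
  rows=[
    {"tx":0,"ty":0,"tz":0,"yaw":-0.147},
    {"tx":0,"ty":0,"tz":0,"yaw":-0.147},
    {"tx":0,"ty":0,"tz":0,"yaw":-0.147},
    {"tx":0,"ty":0,"tz":0,"yaw":-0.147},
    {"tx":0,"ty":0,"tz":0,"yaw":-0.147},
    {"tx":0,"ty":0,"tz":0,"yaw":-0.147},
    {"tx":0,"ty":0,"tz":0,"yaw":-0.147},
    {"tx":0,"ty":0,"tz":0,"yaw":-0.147},
    {"tx":0,"ty":0,"tz":0,"yaw":-0.147},
    {"tx":0,"ty":0,"tz":0,"yaw":-0.147},
    {"tx":0,"ty":0,"tz":0,"yaw":0},
  ],
)

```text
time_s: 6.55
position: [0.5656, 0.2985, 0.1492]
tool_rot: [[-0.993, 0.111, 0.028], [0.111, 0.994, 0.008], [-0.027, 0.011, -1.0]]
ft_force: [-0.9, 0.3, 0.2]
grip_width: 0.0339
```

```bash
python3 g.py .61 .2063 .12 87.2
```

```text
t 6.55 pos [0.5656 0.2985 0.1492] jaw 83.63 tilt [0.0279 0.0082] w 0.0339 F [-0.9  0.3  0.2] q6 -66.4
yaw rad -0.062 shift cm [-4.89 -8.99  2.92]
```

Call:
carry_out(
  rows=[
    {"tx":-2.4,"ty":-4.4,"tz":0,"yaw":-0.06},
    {"tx":-2.4,"ty":-4.4,"tz":1.5,"yaw":0},
    {"tx":0,"ty":0,"tz":1.5,"yaw":0},
    {"tx":0,"ty":0,"tz":0,"yaw":0},
  ],
)

```text
time_s: 6.95
position: [0.6092, 0.2055, 0.1204]
tool_rot: [[-0.997, 0.063, 0.033], [0.063, 0.998, 0.011], [-0.032, 0.013, -0.999]]
ft_force: [-0.5, 0.3, -0.8]
grip_width: 0.0344
```

```bash
python3 g.py .61 .2063 .066 87.2;  python3 - <<'E'
from h import *
o=env.observe();tip=o["position"]+.011*o["tool_rot"][:,2]
print("tip proj",proj("side",tip),proj("top",tip))
cv2.imwrite("pics/d1.png",np.hstack([crop("side",290,120,75,80,5,""),crop("top",195,155,75,80,5,"")]))
E
```

```text
t 6.95 pos [0.6092 0.2055 0.1204] jaw 86.38 tilt [0.0326 0.011 ] w 0.0344 F [-0.5  0.3 -0.8] q6 -78.5
yaw rad -0.014 shift cm [-0.08  0.08  5.44]
tip proj [327.38125971 160.73703718] [239.04587274 189.67867222]
```

View pics/d1.png

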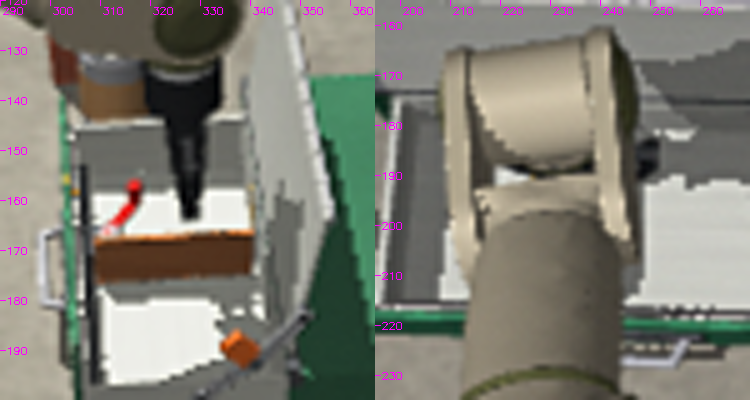

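The lever is clearly swung open (knob at side (314,157)), and the fingers hang over the divider. I pinch it.

Call:
carry_out(
  rows=[
    {"tx":0.1,"ty":0.1,"tz":3,"yaw":-0.014},
    {"tx":0.1,"ty":0,"tz":2.4,"yaw":0},
    {"tx":0,"ty":0,"tz":0.2,"yaw":0},
  ],
)

```text
time_s: 7.35
position: [0.6109, 0.2111, 0.0694]
tool_rot: [[-0.998, 0.047, 0.044], [0.048, 0.999, 0.013], [-0.043, 0.015, -0.999]]
ft_force: [-0.6, -0.5, -0.1]
grip_width: 0.0342
```

Call:
carry_out(
  rows=[
    {"tx":0,"ty":0,"tz":0,"yaw":0},
    {"tx":0,"ty":0,"tz":0,"yaw":0},
    {"tx":0,"ty":0,"tz":0,"yaw":0},
    {"tx":0,"ty":0,"tz":0,"yaw":0},
  ],
  jaw=1,
)

```text
time_s: 7.75
position: [0.6111, 0.2121, 0.0714]
tool_rot: [[-0.998, 0.047, 0.045], [0.048, 0.999, 0.012], [-0.044, 0.014, -0.999]]
ft_force: [2.8, -0.6, -10.3]
grip_width: 0.0071
```

```bash
python3 g.py .61 .2063 .066 87.2; python3 - <<'E'
from h import *
cv2.imwrite("pics/d2.png",np.hstack([crop("side",290,120,75,80,5,""),crop("top",195,155,75,80,5,"")]))
E
```

```text
t 7.75 pos [0.6111 0.2121 0.0714] jaw 87.29 tilt [0.0451 0.0123] w 0.0071 F [  2.8  -0.6 -10.3] q6 -78.9
yaw rad 0.002 shift cm [ 0.08 -0.59  0.54]
```

```bash
python3 - <<'E'
from h import *
a=onz("top",(224.4,214.2),.017);b=onz("top",(227.2,180),.017);print("mark floor",a,b,np.degrees(np.arctan2(*(b-a)[::-1])))
c=onz("top",(239,214.5),.074);d=onz("top",(240.8,178.8),.074);print("div",c,d)
n=np.array([np.sin(np.radians(2.8)),np.cos(np.radians(2.8))])
print("gap",n@(a-c),n@(b-d), "rear rim", n@(onz("top",(224.9,177.1),.082)-d))
E
```

```text
mark floor [0.52372217 0.28309241] [0.67858467 0.27469356] -3.1043533174400566
div [0.51015235 0.20972464] [0.66689032 0.20487012]
gap 0.07394306525525791 0.07031134784303919 rear rim 0.06751043909278077
```

View pics/d2.png

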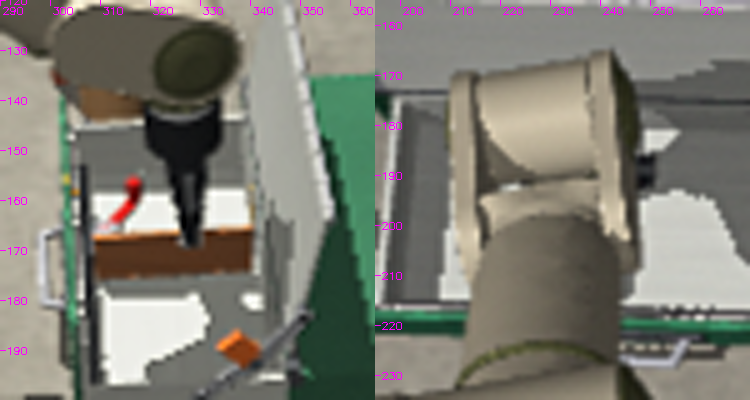

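The fingers grip the divider at side (325,167). I slide it left and look for the stop, which is 15 mm past the mark, as the reference.

Call:
carry_out(
  rows=[
    {"tx":0,"ty":0.7,"tz":0,"yaw":0},
    {"tx":0,"ty":1,"tz":0,"yaw":0},
    {"tx":0,"ty":1,"tz":0,"yaw":0},
    {"tx":0,"ty":1,"tz":0,"yaw":0},
    {"tx":0,"ty":1,"tz":0,"yaw":0},
    {"tx":0,"ty":1,"tz":0,"yaw":0},
    {"tx":0,"ty":1,"tz":0,"yaw":0},
  ],
  squeeze=40,
)

```text
time_s: 8.55
position: [0.6147, 0.2793, 0.0715]
tool_rot: [[-0.998, 0.05, 0.043], [0.05, 0.999, 0.007], [-0.042, 0.009, -0.999]]
ft_force: [2.9, -4.4, -9.0]
grip_width: 0.0064
```

Call:
carry_out(
  rows=[
    {"tx":0,"ty":0.5,"tz":0,"yaw":0},
    {"tx":0,"ty":0.5,"tz":0,"yaw":0},
    {"tx":0,"ty":0.5,"tz":0,"yaw":0},
  ],
)

```text
time_s: 8.85
position: [0.6152, 0.2902, 0.0714]
tool_rot: [[-0.998, 0.049, 0.04], [0.049, 0.999, -0.007], [-0.04, -0.005, -0.999]]
ft_force: [-4.3, -43.9, 1.7]
grip_width: 0.0067
```

```bash
python3 g.py .615 .275 .066 87.2; python3 - <<'E'
from h import *
cv2.imwrite("pics/d3.png",np.hstack([crop("side",290,120,75,80,5,""),crop("top",195,155,75,80,5,"")]))
E
```

```text
t 8.85 pos [0.6152 0.2902 0.0714] jaw 87.18 tilt [ 0.0398 -0.0073] w 0.0067 F [ -4.3 -43.9   1.7] q6 -71.1
yaw rad -0.0 shift cm [-0.05 -1.52  0.54]
```

View pics/d3.png

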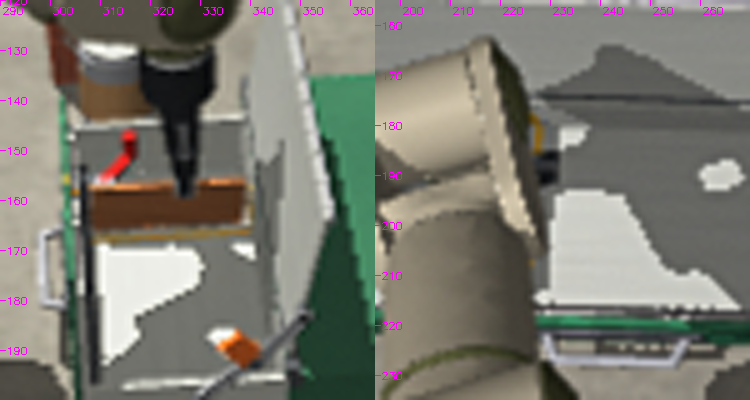

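Contact with the stop at y≈0.290 (44 N), so the mark is at about 0.275, which agrees with vision (0.276–0.278). I back off 14–15 mm.

Call:
carry_out(
  rows=[
    {"tx":0,"ty":-0.7,"tz":0,"yaw":0},
    {"tx":0,"ty":-0.6,"tz":0,"yaw":0},
    {"tx":0,"ty":0,"tz":0,"yaw":0},
    {"tx":0,"ty":0,"tz":0,"yaw":0},
  ],
)

```text
time_s: 9.35
position: [0.6146, 0.2778, 0.0715]
tool_rot: [[-0.998, 0.051, 0.04], [0.05, 0.999, -0.003], [-0.04, -0.001, -0.999]]
ft_force: [1.9, -1.4, -8.7]
grip_width: 0.0066
```

```bash
python3 g.py .615 .2755 .066 87.2
```

```text
t 9.35 pos [0.6146 0.2778 0.0715] jaw 87.1 tilt [ 0.0399 -0.0031] w 0.0066 F [ 1.9 -1.4 -8.7] q6 -72.3
yaw rad -0.002 shift cm [-0.05 -0.23  0.55]
```

Call:
carry_out(
  rows=[
    {"tx":0,"ty":-0.2,"tz":0,"yaw":0},
    {"tx":0,"ty":0,"tz":0,"yaw":0},
  ],
)

```text
time_s: 9.55
position: [0.6145, 0.2768, 0.0715]
tool_rot: [[-0.998, 0.05, 0.041], [0.05, 0.999, -0.002], [-0.041, 0.0, -0.999]]
ft_force: [2.1, -4.3, -8.1]
grip_width: 0.0069
```

Call:
carry_out(
  rows=[
    {"tx":0,"ty":0,"tz":0,"yaw":0},
    {"tx":0,"ty":0,"tz":0,"yaw":0},
    {"tx":0,"ty":0,"tz":-4,"yaw":0},
    {"tx":0,"ty":0,"tz":-4,"yaw":0},
  ],
  jaw=0.3,
)

```text
time_s: 9.95
position: [0.6097, 0.2775, 0.1518]
tool_rot: [[-0.998, 0.049, 0.035], [0.049, 0.999, -0.003], [-0.035, -0.001, -0.999]]
ft_force: [-0.2, -0.2, 0.4]
grip_width: 0.0297
```

Call:
carry_out(
  rows=[
    {"tx":0,"ty":0,"tz":0,"yaw":0.147},
    {"tx":0,"ty":0,"tz":0,"yaw":0.147},
    {"tx":0,"ty":0,"tz":0,"yaw":0.147},
    {"tx":0,"ty":0,"tz":0,"yaw":0.147},
    {"tx":0,"ty":0,"tz":0,"yaw":0.147},
    {"tx":0,"ty":0,"tz":0,"yaw":0.147},
    {"tx":0,"ty":0,"tz":0,"yaw":0.147},
    {"tx":0,"ty":0,"tz":0,"yaw":0.147},
    {"tx":0,"ty":0,"tz":0,"yaw":0.147},
    {"tx":0,"ty":0,"tz":0,"yaw":0.147},
    {"tx":0,"ty":0,"tz":0,"yaw":0.09},
    {"tx":0,"ty":0,"tz":0,"yaw":0},
  ],
)

```text
time_s: 11.15
position: [0.6124, 0.2822, 0.1754]
tool_rot: [[0.074, 0.995, 0.068], [0.997, -0.075, 0.009], [0.014, 0.067, -0.998]]
ft_force: [0.3, 0.1, 0.5]
grip_width: 0.03
```

```bash
python3 g.py .561 .359 .12 -2.8; python3 - <<'E'
from h import *
cv2.imwrite("pics/d4.png",crop("side",290,120,75,80,8,""))
# predicted pixels: divider top line for candidate world y at x=.615, mark on floor
for y in (.270,.2755,.281): print(y,proj("side",[.615-.105,y+.005,.074]),proj("side",[.667,y-.0025,.074]))
E
```

```text
t 11.15 pos [0.6124 0.2822 0.1754] jaw -4.29 tilt [0.0675 0.0086] w 0.03 F [0.3 0.1 0.5] q6 19.2
yaw rad -0.026 shift cm [ 7.42 -5.51  5.54]
0.27 [306.1675414  159.42387802] [337.0830717  157.57767951]
0.2755 [306.06740166 158.75026171] [336.92475557 156.90924656]
0.281 [305.96764068 158.07919316] [336.76703672 156.24333543]
```

View pics/d4.png

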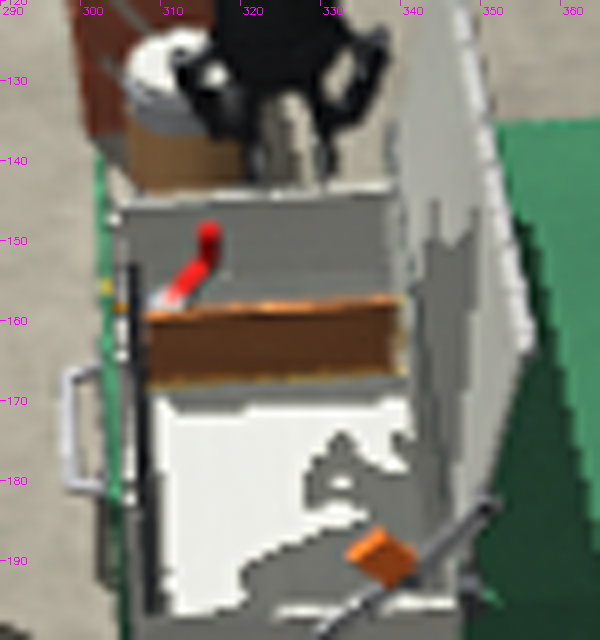

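```bash
python3 - <<'E'
from h import *
th=np.radians(-2.9);n=np.array([-np.sin(th),np.cos(th)])
for nm,uv,z in(("front rim",(304.8,158.1),.082),("panel rim",(302.7,155.4),.098),("div front",(308.3,159.2),.074),("div rear",(338.3,157.1),.074)):
    X=onz("side",uv,z); print(nm,X,n@X)
im=env.get_image("side")[:,:,::-1]
hsv=cv2.cvtColor(im,cv2.COLOR_BGR2HSV)
for y in range(152,170): print(y,[(x,*hsv[y,x]) for x in list(range(300,307))+list(range(337,343)) if 15<hsv[y,x,0]<32 and hsv[y,x,1]>90])
E
```

```text
front rim [0.50356061 0.27659402] 0.3017164175725449
panel rim [0.49396902 0.27958146] 0.3042147613403065
div front [0.52087898 0.27526041] 0.30126070299314006
div rear [0.67368543 0.27046449] 0.30420184653455046
152 []
153 []
154 []
155 [(303, np.uint8(27), np.uint8(150), np.uint8(180))]
156 [(303, np.uint8(30), np.uint8(134), np.uint8(164))]
157 [(339, np.uint8(17), np.uint8(109), np.uint8(171))]
158 [(304, np.uint8(20), np.uint8(186), np.uint8(122)), (305, np.uint8(18), np.uint8(184), np.uint8(162)), (339, np.uint8(16), np.uint8(107), np.uint8(98))]
159 [(339, np.uint8(17), np.uint8(93), np.uint8(104))]
160 [(339, np.uint8(16), np.uint8(99), np.uint8(100))]
161 [(339, np.uint8(17), np.uint8(120), np.uint8(106))]
162 [(339, np.uint8(17), np.uint8(102), np.uint8(127))]
163 [(339, np.uint8(17), np.uint8(97), np.uint8(131))]
164 []
165 []
166 [(337, np.uint8(17), np.uint8(138), np.uint8(116)), (338, np.uint8(17), np.uint8(140), np.uint8(106)), (339, np.uint8(20), np.uint8(109), np.uint8(141))]
167 []
168 []
169 []
```

Mark lateral coordinate 0.3017–0.304, divider 0.3013–0.304: the divider is centred on the line to within about 1–2 mm. Next I close the clamp.

```bash
python3 - <<'E'
from h import *
print(onz("side",(315.7,148.0),.077))
E
python3 g.py .562 .36 .1 -2.8
```

```text
[0.56785345 0.35876339]
t 11.25 pos [0.6124 0.2821 0.1752] jaw -4.1 tilt [0.0674 0.0085] w 0.0299 F [ 0.3 -0.2  0.7] q6 19.1
yaw rad -0.023 shift cm [ 7.53 -5.42  7.52]
```

```bash
sed -i 's/^print("yaw rad".*/print("yaw rad",-np.radians(d).round(3),"shift cm",(100*R.T@D).round(2),"(before yaw)")/' g.py; python3 g.py .566 .359 .1 -2.8
```

```text
t 11.25 pos [0.6124 0.2821 0.1752] jaw -4.1 tilt [0.0674 0.0085] w 0.0299 F [ 0.3 -0.2  0.7] q6 19.1
yaw rad -0.023 shift cm [ 7.24 -5.67  7.25] (before yaw)
```

Call:
carry_out(
  rows=[
    {"tx":2.4,"ty":-1.9,"tz":0,"yaw":-0.023},
    {"tx":2.4,"ty":-1.9,"tz":1,"yaw":0},
    {"tx":2.4,"ty":-1.9,"tz":3,"yaw":0},
    {"tx":0,"ty":0,"tz":2.5,"yaw":0},
    {"tx":0,"ty":0,"tz":0,"yaw":0},
  ],
)

```text
time_s: 11.75
position: [0.5632, 0.3604, 0.1083]
tool_rot: [[0.036, 0.997, 0.073], [0.999, -0.037, 0.011], [0.013, 0.072, -0.997]]
ft_force: [0.5, -0.2, 0.7]
grip_width: 0.0301
```

```bash
python3 g.py .566 .359 .069 -2.8; python3 - <<'E'
from h import *
o=env.observe();tip=o["position"]+.011*o["tool_rot"][:,2]
print("tip proj",proj("side",tip),proj("top",tip))
cv2.imwrite("pics/k5.png",crop("side",290,110,60,60,8,""))
E
```

```text
t 11.75 pos [0.5632 0.3604 0.1083] jaw -2.1 tilt [0.0725 0.0106] w 0.0301 F [ 0.5 -0.2  0.7] q6 25.3
yaw rad 0.012 shift cm [-0.18 -0.    3.93] (before yaw)
tip proj [314.82009123 144.71430885] [202.51976993 201.54187778]
```

View pics/k5.png

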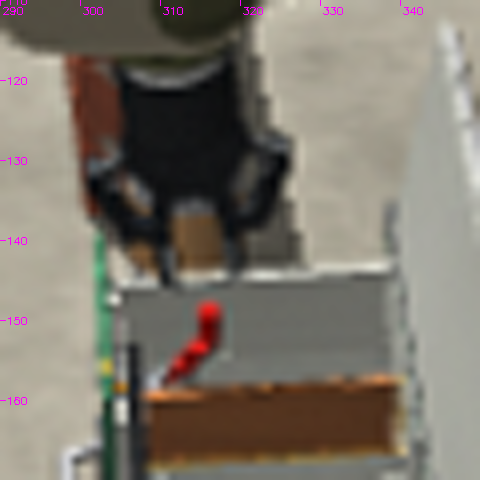

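The tips at (314.5,145) straddle the knob at (315.7,148). I descend and pinch.

Call:
carry_out(
  rows=[
    {"tx":-0.15,"ty":0,"tz":2.2,"yaw":0},
    {"tx":0,"ty":0,"tz":1.9,"yaw":0},
    {"tx":0,"ty":0,"tz":0,"yaw":0},
  ],
)

```text
time_s: 12.1
position: [0.5699, 0.3597, 0.0742]
tool_rot: [[0.034, 0.996, 0.083], [0.999, -0.035, 0.015], [0.018, 0.082, -0.996]]
ft_force: [0.8, -0.1, 0.3]
grip_width: 0.0299
```

Call:
carry_out(
  rows=[
    {"tx":0,"ty":0,"tz":0,"yaw":0},
    {"tx":0,"ty":0,"tz":0,"yaw":0},
    {"tx":0,"ty":0,"tz":0,"yaw":0},
    {"tx":0,"ty":0,"tz":0,"yaw":0},
  ],
  jaw=1,
  squeeze=25,
)

```text
time_s: 12.5
position: [0.5705, 0.3592, 0.0768]
tool_rot: [[0.034, 0.996, 0.083], [0.999, -0.035, 0.016], [0.019, 0.083, -0.996]]
ft_force: [1.0, 2.0, -9.4]
grip_width: 0.0145
```

```bash
python3 g.py .566 .359 .069 -2.8
```

```text
t 12.5 pos [0.5705 0.3592 0.0768] jaw -2.02 tilt [0.0834 0.016 ] w 0.0145 F [ 1.   2.  -9.4] q6 24.9
yaw rad 0.014 shift cm [-0.05 -0.51  0.74] (before yaw)
```

Call:
carry_out(
  rows=[
    {"tx":-0.56,"ty":0.68,"tz":0.05,"yaw":0},
    {"tx":-0.66,"ty":0.58,"tz":0.05,"yaw":0},
    {"tx":-0.75,"ty":0.47,"tz":0.04,"yaw":0},
    {"tx":-0.81,"ty":0.34,"tz":0.03,"yaw":0},
    {"tx":-0.85,"ty":0.21,"tz":0.02,"yaw":0},
    {"tx":-0.88,"ty":0.07,"tz":0,"yaw":0},
    {"tx":-0.3,"ty":0,"tz":0,"yaw":0},
  ],
)

```text
time_s: 13.2
position: [0.5894, 0.3104, 0.0768]
tool_rot: [[0.034, 0.997, 0.071], [0.999, -0.035, 0.025], [0.027, 0.07, -0.997]]
ft_force: [-1.5, 21.0, -9.6]
grip_width: 0.0149
```

```bash
python3 g.py .59 .3125 .069 -2.8
```

```text
t 13.2 pos [0.5894 0.3104 0.0768] jaw -2.03 tilt [0.0711 0.0246] w 0.0149 F [-1.5 21.  -9.6] q6 19.5
yaw rad 0.013 shift cm [ 0.19 -0.    0.78] (before yaw)
```

Call:
carry_out(
  rows=[
    {"tx":0.2,"ty":0,"tz":0,"yaw":0},
    {"tx":0,"ty":0,"tz":0,"yaw":0},
    {"tx":0,"ty":0,"tz":-4,"yaw":0},
    {"tx":0,"ty":0,"tz":-5,"yaw":0},
    {"tx":0,"ty":0,"tz":-5,"yaw":0},
  ],
  jaw=0.3,
)

```text
time_s: 13.7
position: [0.5814, 0.3057, 0.2174]
tool_rot: [[0.036, 0.997, 0.071], [0.999, -0.038, 0.022], [0.025, 0.07, -0.997]]
ft_force: [0.8, 0.7, 0.7]
grip_width: 0.0296
```

Call:
carry_out(
  rows=[
    {"tx":-4.5,"ty":-1,"tz":0,"yaw":0},
    {"tx":-4.5,"ty":-1,"tz":0,"yaw":0},
    {"tx":-4.5,"ty":-1,"tz":0,"yaw":0},
    {"tx":-4.5,"ty":-1,"tz":0,"yaw":0},
    {"tx":-4.5,"ty":-1,"tz":0,"yaw":0},
    {"tx":-4.5,"ty":-1,"tz":0,"yaw":0},
    {"tx":-4.5,"ty":-1,"tz":0,"yaw":0},
    {"tx":-4.5,"ty":-1,"tz":0,"yaw":0},
    {"tx":-4.5,"ty":-1,"tz":0,"yaw":0},
    {"tx":-4.5,"ty":-1,"tz":0,"yaw":0},
    {"tx":0,"ty":0,"tz":0,"yaw":0},
  ],
)

```text
time_s: 14.8
position: [0.4701, -0.1646, 0.2173]
tool_rot: [[0.038, 0.992, 0.123], [0.999, -0.039, 0.01], [0.015, 0.122, -0.992]]
ft_force: [0.1, 0.7, 0.2]
grip_width: 0.0296
```

```bash
python3 g.py .43 -.2195 .15 86; python3 - <<'E'
from h import *
t=env.get_image("top")[:,:,::-1]; s=env.get_image("side")[:,:,::-1]
cv2.imwrite("pics/top_c.png",t);cv2.imwrite("pics/side_c.png",s)
cv2.imwrite("pics/c6.png",np.hstack([crop("side",290,120,75,80,5,"",s),crop("top",195,160,80,80,5,"",t)]))
E
```

```text
t 14.8 pos [ 0.4701 -0.1646  0.2173] jaw -2.27 tilt [0.1225 0.0098] w 0.0296 F [0.1 0.7 0.2] q6 -34.4
yaw rad -1.541 shift cm [-5.74 -4.58  6.13] (before yaw)
```

View pics/c6.png

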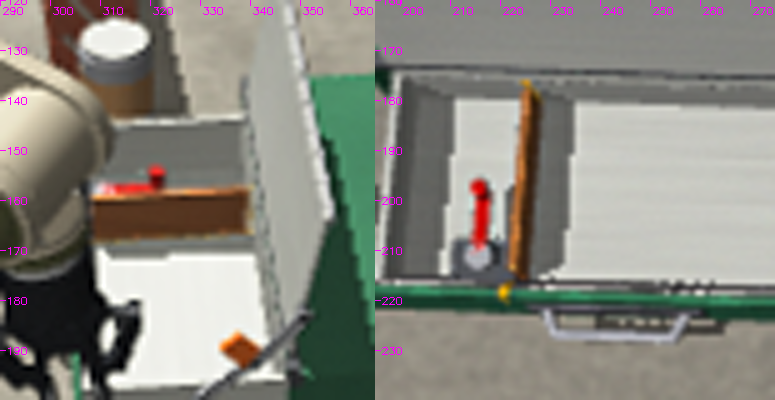

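The clamp is closed with the lever pointing to the rear (knob at top view (215,197)). The divider lies along the line between the yellow marks at (225,177) and (221,218). Next I turn the gripper for the logs.

Call:
carry_out(
  rows=[
    {"tx":0,"ty":0,"tz":0,"yaw":-0.14},
    {"tx":0,"ty":0,"tz":0,"yaw":-0.14},
    {"tx":0,"ty":0,"tz":0,"yaw":-0.14},
    {"tx":0,"ty":0,"tz":0,"yaw":-0.14},
    {"tx":0,"ty":0,"tz":0,"yaw":-0.14},
    {"tx":0,"ty":0,"tz":0,"yaw":-0.14},
    {"tx":0,"ty":0,"tz":0,"yaw":-0.14},
    {"tx":0,"ty":0,"tz":0,"yaw":-0.14},
    {"tx":0,"ty":0,"tz":0,"yaw":-0.14},
    {"tx":0,"ty":0,"tz":0,"yaw":-0.14},
    {"tx":0,"ty":0,"tz":0,"yaw":-0.14},
    {"tx":0,"ty":0,"tz":0,"yaw":0},
  ],
  jaw=-0.35,
)

```text
time_s: 16.1
position: [0.4763, -0.147, 0.2244]
tool_rot: [[-0.991, -0.02, 0.135], [-0.02, 1.0, 0.005], [-0.135, 0.002, -0.991]]
ft_force: [-0.1, -0.2, 0.4]
grip_width: 0.0575
```

```bash
python3 g.py .4315 -.2195 .1 86; python3 - <<'E'
from h import *
th=np.radians(-2.9);n=np.array([-np.sin(th),np.cos(th)])
for nm,uv,z in(("rear mark",(225,176.6),.082),("front mark",(220.6,218),.09),("div front",(223,214),.074),("div rear",(226.2,180),.074),("knob",(215.4,197),.077),("piv",(215,211),.056)):
    X=onz("top",uv,z); print(nm,X,(n@X).round(4))
E
```

```text
t 16.1 pos [ 0.4763 -0.147   0.2244] jaw 91.17 tilt [0.1348 0.0049] w 0.0575 F [-0.1 -0.2  0.4] q6 -125.6
yaw rad 0.09 shift cm [ 6.26 -7.18 11.68] (before yaw)
rear mark [0.67574627 0.27176464] 0.3056
front mark [0.49356484 0.28390738] 0.3085
div front [0.51357229 0.27758135] 0.3032
div rear [0.66271175 0.26780475] 0.301
knob [0.58748303 0.31142673] 0.3408
piv [0.53083011 0.31593313] 0.3424
```

```bash
python3 - <<'E'
from h import *
t=cv2.imread("pics/top_c.png");th=np.radians(-2.9);n=np.array([-np.sin(th),np.cos(th)])
for y in (176,177,178,185,192,200,206,212,217,218,219): print(y,[(x,*map(int,t[y,x][::-1])) for x in range(218,231)])
E
```

```text
176 [(218, 112, 112, 109), (219, 112, 113, 108), (220, 113, 112, 110), (221, 112, 112, 109), (222, 115, 116, 114), (223, 135, 133, 123), (224, 165, 132, 64), (225, 197, 143, 40), (226, 124, 120, 110), (227, 100, 105, 104), (228, 118, 118, 117), (229, 118, 117, 115), (230, 107, 107, 104)]
177 [(218, 110, 110, 106), (219, 108, 110, 106), (220, 111, 111, 107), (221, 110, 110, 108), (222, 108, 110, 109), (223, 110, 113, 113), (224, 119, 111, 99), (225, 152, 111, 43), (226, 125, 107, 67), (227, 111, 113, 108), (228, 111, 113, 112), (229, 111, 112, 109), (230, 110, 113, 107)]
178 [(218, 107, 107, 103), (219, 107, 108, 104), (220, 107, 108, 105), (221, 108, 109, 105), (222, 107, 109, 107), (223, 111, 109, 107), (224, 144, 106, 80), (225, 170, 102, 47), (226, 110, 75, 27), (227, 122, 105, 63), (228, 88, 87, 83), (229, 88, 89, 88), (230, 110, 112, 108)]
185 [(218, 199, 201, 194), (219, 201, 203, 195), (220, 203, 203, 196), (221, 203, 204, 198), (222, 196, 200, 195), (223, 158, 156, 150), (224, 162, 101, 57), (225, 131, 77, 34), (226, 62, 36, 15), (227, 62, 43, 35), (228, 93, 89, 84), (229, 10
[... 1222 characters left out ...]
59), (223, 74, 81, 79), (224, 78, 84, 80), (225, 95, 99, 94), (226, 157, 155, 151), (227, 148, 146, 141), (228, 110, 109, 106), (229, 205, 201, 196), (230, 205, 201, 197)]
218 [(218, 54, 124, 94), (219, 126, 133, 79), (220, 255, 192, 0), (221, 173, 156, 41), (222, 64, 119, 88), (223, 52, 123, 92), (224, 57, 131, 96), (225, 59, 131, 95), (226, 71, 134, 101), (227, 67, 130, 97), (228, 54, 121, 86), (229, 80, 129, 100), (230, 78, 128, 99)]
219 [(218, 31, 75, 56), (219, 73, 87, 55), (220, 161, 129, 10), (221, 98, 95, 32), (222, 33, 75, 58), (223, 36, 91, 67), (224, 42, 98, 70), (225, 43, 103, 74), (226, 42, 106, 75), (227, 43, 108, 75), (228, 42, 109, 75), (229, 40, 108, 75), (230, 38, 104, 70)]
```

The top-edge profile shows the divider edge collinear with both yellow marks (within about 1 mm). Now log B.

Call:
carry_out(
  rows=[
    {"tx":3,"ty":-3.6,"tz":1,"yaw":0.09},
    {"tx":3,"ty":-3.6,"tz":3,"yaw":0},
    {"tx":0,"ty":0,"tz":4,"yaw":0},
    {"tx":0,"ty":0,"tz":2,"yaw":0},
    {"tx":0,"ty":0,"tz":0,"yaw":0},
  ],
)

```text
time_s: 16.6
position: [0.4317, -0.2157, 0.118]
tool_rot: [[-0.986, 0.084, 0.143], [0.085, 0.996, -0.002], [-0.142, 0.011, -0.99]]
ft_force: [0.1, 0.2, 0.2]
grip_width: 0.0576
```

```bash
python3 g.py .4315 -.2195 .026 86
```

```text
t 16.6 pos [ 0.4317 -0.2157  0.118 ] jaw 85.18 tilt [ 0.1425 -0.0016] w 0.0576 F [0.1 0.2 0.2] q6 -132.7
yaw rad -0.014 shift cm [ 1.29 -0.47  9.11] (before yaw)
```

Call:
carry_out(
  rows=[
    {"tx":0.65,"ty":-0.4,"tz":3,"yaw":-0.014},
    {"tx":0.65,"ty":-0.1,"tz":3,"yaw":0},
    {"tx":0.2,"ty":0,"tz":2.6,"yaw":0},
    {"tx":0,"ty":0,"tz":0,"yaw":0},
  ],
)

```text
time_s: 17.0
position: [0.4328, -0.2199, 0.0334]
tool_rot: [[-0.986, 0.075, 0.15], [0.075, 0.997, -0.008], [-0.15, 0.004, -0.989]]
ft_force: [-0.1, -1.9, 0.8]
grip_width: 0.0577
```

```bash
python3 g.py .4315 -.2195 .026 86; python3 - <<'E'
from h import *
cv2.imwrite("pics/l1.png",np.hstack([crop("side",265,195,100,95,4,""),crop("top",315,170,85,95,4,"")]))
E
```

```text
t 17.0 pos [ 0.4328 -0.2199  0.0334] jaw 85.7 tilt [ 0.15   -0.0077] w 0.0577 F [-0.1 -1.9  0.8] q6 -136.4
yaw rad -0.005 shift cm [0.24 0.02 0.71] (before yaw)
```

View pics/l1.png

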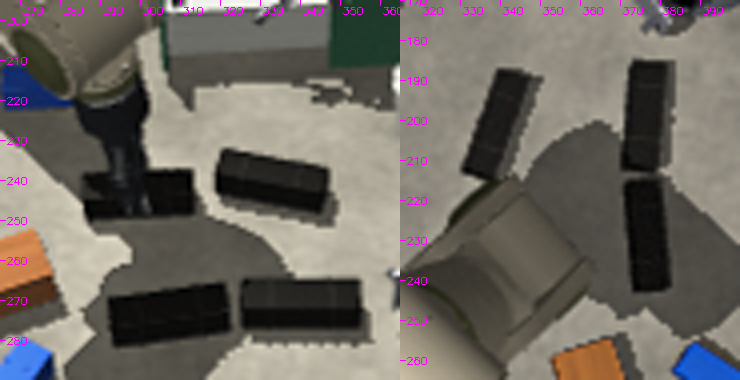

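The finger straddles log B (side (296,245)). The other logs have not moved. I grip.

Call:
carry_out(
  rows=[
    {"tx":0.15,"ty":0,"tz":0.7,"yaw":0},
    {"tx":0,"ty":0,"tz":0.1,"yaw":0},
  ],
)

```text
time_s: 17.3
position: [0.4348, -0.2214, 0.0302]
tool_rot: [[-0.985, 0.074, 0.157], [0.073, 0.997, -0.014], [-0.158, -0.003, -0.987]]
ft_force: [-0.8, -0.4, -0.8]
grip_width: 0.0579
```

Call:
carry_out(
  rows=[
    {"tx":0,"ty":0,"tz":0,"yaw":0},
    {"tx":0,"ty":0,"tz":0,"yaw":0},
    {"tx":0,"ty":0,"tz":0,"yaw":0},
    {"tx":0,"ty":0,"tz":0,"yaw":0},
  ],
  jaw=1,
  squeeze=60,
)

```text
time_s: 17.7
position: [0.4353, -0.2217, 0.0321]
tool_rot: [[-0.984, 0.075, 0.16], [0.073, 0.997, -0.016], [-0.16, -0.005, -0.987]]
ft_force: [0.5, -0.4, -1.5]
grip_width: 0.0366
```

Call:
carry_out(
  rows=[
    {"tx":0,"ty":0,"tz":-3,"yaw":0},
    {"tx":0,"ty":0,"tz":-4,"yaw":0},
    {"tx":0,"ty":0,"tz":-4,"yaw":0},
    {"tx":0,"ty":0,"tz":0,"yaw":0},
  ],
)

```text
time_s: 18.1
position: [0.4167, -0.2196, 0.1433]
tool_rot: [[-0.985, 0.075, 0.156], [0.074, 0.997, -0.014], [-0.157, -0.002, -0.988]]
ft_force: [0.2, -0.2, -1.6]
grip_width: 0.0367
```

```bash
python3 g.py .585 .225 .16 87
```

```text
t 18.1 pos [ 0.4167 -0.2196  0.1433] jaw 85.69 tilt [ 0.1561 -0.0137] w 0.0367 F [ 0.2 -0.2 -1.6] q6 -134.8
yaw rad -0.023 shift cm [-13.55  45.6    0.37] (before yaw)
```

Call:
carry_out(
  rows=[
    {"tx":-1.2,"ty":4.1,"tz":-0.3,"yaw":-0.012},
    {"tx":-1.2,"ty":4.1,"tz":-0.3,"yaw":-0.012},
    {"tx":-1.2,"ty":4.1,"tz":-0.3,"yaw":0},
    {"tx":-1.2,"ty":4.1,"tz":0,"yaw":0},
    {"tx":-1.2,"ty":4.1,"tz":0,"yaw":0},
    {"tx":-1.2,"ty":4.1,"tz":0,"yaw":0},
    {"tx":-1.2,"ty":4.1,"tz":0,"yaw":0},
    {"tx":-1.2,"ty":4.1,"tz":0,"yaw":0},
    {"tx":-1.2,"ty":4.1,"tz":0,"yaw":0},
    {"tx":-1.2,"ty":4.1,"tz":0,"yaw":0},
    {"tx":0,"ty":0,"tz":0,"yaw":0},
  ],
)

```text
time_s: 19.2
position: [0.5601, 0.1985, 0.1598]
tool_rot: [[-0.988, 0.057, 0.147], [0.055, 0.998, -0.014], [-0.148, -0.006, -0.989]]
ft_force: [0.0, -0.5, -1.3]
grip_width: 0.0368
```

```bash
python3 g.py .594 .224 .12 87; python3 - <<'E'
from h import *
t=cv2.imread("pics/top_c.png")
X=np.array([.9987,-.0506]);Y=np.array([.0506,.9987])
for z,uv in((.017,(290.4,200)),): p=onz("top",uv,z);print("right floor edge n",Y@p)
# right rim in top_c, row 200
print([(x,int(t[200,x].mean())) for x in range(282,302)])
E
```

```text
t 19.2 pos [0.5601 0.1985 0.1598] jaw 86.74 tilt [ 0.147  -0.0142] w 0.0368 F [ 0.  -0.5 -1.3] q6 -76.9
yaw rad -0.005 shift cm [-2.61  2.76  4.4 ] (before yaw)
right floor edge n 0.023419874204811852
[(282, 191), (283, 190), (284, 191), (285, 193), (286, 191), (287, 192), (288, 192), (289, 195), (290, 195), (291, 133), (292, 71), (293, 68), (294, 69), (295, 69), (296, 70), (297, 69), (298, 69), (299, 69), (300, 66), (301, 79)]
```

Call:
carry_out(
  rows=[
    {"tx":-1.8,"ty":2.7,"tz":1,"yaw":0},
    {"tx":0,"ty":0,"tz":3,"yaw":0},
    {"tx":0,"ty":0,"tz":0,"yaw":0},
  ],
)

```text
time_s: 19.5
position: [0.5846, 0.2255, 0.118]
tool_rot: [[-0.988, 0.054, 0.142], [0.053, 0.998, -0.015], [-0.143, -0.007, -0.99]]
ft_force: [-0.4, -0.0, -1.5]
grip_width: 0.0365
```

```bash
python3 g.py .594 .224 .052 87
```

```text
t 19.5 pos [0.5846 0.2255 0.118 ] jaw 86.88 tilt [ 0.142  -0.0149] w 0.0365 F [-0.4 -0.  -1.5] q6 -74.5
yaw rad -0.002 shift cm [ 0.01 -0.05  6.67] (before yaw)
```

Call:
carry_out(
  rows=[
    {"tx":0,"ty":0,"tz":3,"yaw":0},
    {"tx":0,"ty":0,"tz":2.5,"yaw":0},
    {"tx":0,"ty":0,"tz":0.7,"yaw":0},
    {"tx":0,"ty":0,"tz":0,"yaw":0},
  ],
)

```text
time_s: 19.9
position: [0.5937, 0.2228, 0.0567]
tool_rot: [[-0.988, 0.056, 0.142], [0.054, 0.998, -0.015], [-0.143, -0.007, -0.99]]
ft_force: [-0.2, 0.3, -0.9]
grip_width: 0.0363
```

```bash
python3 g.py .594 .224 .05 87
```

```text
t 19.9 pos [0.5937 0.2228 0.0567] jaw 86.78 tilt [ 0.1419 -0.0151] w 0.0363 F [-0.2  0.3 -0.9] q6 -74.4
yaw rad -0.004 shift cm [0.07 0.13 0.67] (before yaw)
```

Call:
carry_out(
  rows=[
    {"tx":0,"ty":0.1,"tz":0.6,"yaw":0},
    {"tx":0,"ty":0,"tz":0,"yaw":0},
  ],
)

```text
time_s: 20.1
position: [0.5953, 0.2234, 0.0528]
tool_rot: [[-0.988, 0.057, 0.145], [0.055, 0.998, -0.015], [-0.145, -0.007, -0.989]]
ft_force: [-0.4, -0.3, -1.8]
grip_width: 0.0366
```

Call:
carry_out(
  rows=[
    {"tx":0,"ty":0,"tz":0,"yaw":0},
    {"tx":0,"ty":0,"tz":0,"yaw":0},
    {"tx":0,"ty":0,"tz":0,"yaw":0},
    {"tx":0,"ty":0,"tz":-2,"yaw":0},
    {"tx":0,"ty":0,"tz":-4,"yaw":0},
    {"tx":0,"ty":0,"tz":-4,"yaw":0},
    {"tx":0,"ty":0,"tz":0,"yaw":0},
  ],
  jaw=-0.2,
)

```text
time_s: 20.8
position: [0.5812, 0.2252, 0.1588]
tool_rot: [[-0.987, 0.056, 0.15], [0.055, 0.998, -0.014], [-0.151, -0.005, -0.989]]
ft_force: [0.2, -0.2, -1.0]
grip_width: 0.0512
```

```bash
python3 g.py .567 -.221 .16 69
```

```text
t 20.8 pos [0.5812 0.2252 0.1588] jaw 86.76 tilt [ 0.1501 -0.0136] w 0.0512 F [ 0.2 -0.2 -1. ] q6 -74.6
yaw rad 0.31 shift cm [ -1.07 -44.63   0.28] (before yaw)
```

Call:
carry_out(
  rows=[
    {"tx":1.5,"ty":-4.2,"tz":-0.8,"yaw":0},
    {"tx":1.5,"ty":-4.2,"tz":-0.8,"yaw":0},
    {"tx":1.5,"ty":-4.2,"tz":-0.5,"yaw":0},
    {"tx":1.2,"ty":-4.2,"tz":0,"yaw":0},
    {"tx":0,"ty":-4.2,"tz":0,"yaw":0},
    {"tx":0,"ty":-4.2,"tz":0,"yaw":0},
    {"tx":0,"ty":-4.2,"tz":0,"yaw":0},
    {"tx":0,"ty":-4.2,"tz":0,"yaw":0},
    {"tx":-1.5,"ty":-4.2,"tz":0,"yaw":0},
    {"tx":-1.5,"ty":-4.2,"tz":0,"yaw":0.1},
    {"tx":0,"ty":0,"tz":0,"yaw":0.1},
    {"tx":0,"ty":0,"tz":0,"yaw":0.1},
  ],
  jaw=-0.35,
)

```text
time_s: 22.0
position: [0.5248, -0.2082, 0.1768]
tool_rot: [[-0.923, 0.353, 0.155], [0.355, 0.935, -0.014], [-0.15, 0.042, -0.988]]
ft_force: [0.2, 0.7, 0.3]
grip_width: 0.0575
```

```bash
python3 g.py .571 -.221 .08 69;  python3 - <<'E'
from h import *
im=env.get_image("side")[:,:,::-1];cv2.imwrite("pics/side_n.png",im)
x,y,w,h=270,225,100,65; m=(im[y:y+h,x:x+w].max(2)<45).astype(np.uint8)
k,l,st,c=cv2.connectedComponentsWithStats(m)
for i in range(1,k):
    if st[i,4]>40: print(st[i,4],(c[i]+[x,y]).round(1))
E
```

```text
t 22.0 pos [ 0.5248 -0.2082  0.1768] jaw 69.33 tilt [ 0.1553 -0.0141] w 0.0575 F [0.2 0.7 0.3] q6 -106.7
yaw rad 0.006 shift cm [-3.26  0.03 10.29] (before yaw)
309 [332.6 240. ]
375 [306.7 273.2]
359 [339.6 270.5]
```

Call:
carry_out(
  rows=[
    {"tx":-1.6,"ty":0,"tz":3,"yaw":0},
    {"tx":-1.6,"ty":0,"tz":3.5,"yaw":0},
    {"tx":0,"ty":0,"tz":3,"yaw":0},
    {"tx":0,"ty":0,"tz":0,"yaw":0},
  ],
)

```text
time_s: 22.45
position: [0.5709, -0.2217, 0.0855]
tool_rot: [[-0.923, 0.351, 0.158], [0.353, 0.936, -0.016], [-0.153, 0.041, -0.987]]
ft_force: [0.6, -0.3, 0.2]
grip_width: 0.0575
```

```bash
python3 g.py .574 -.2215 .032 69
```

```text
t 22.45 pos [ 0.5709 -0.2217  0.0855] jaw 69.44 tilt [ 0.1579 -0.0164] w 0.0575 F [ 0.6 -0.3  0.2] q6 -106.0
yaw rad 0.008 shift cm [ 0.54 -0.09  5.33] (before yaw)
```

Call:
carry_out(
  rows=[
    {"tx":0.3,"ty":-0.1,"tz":2.8,"yaw":0.008},
    {"tx":0.3,"ty":0,"tz":2.6,"yaw":0},
    {"tx":0,"ty":0,"tz":0.1,"yaw":0},
  ],
)

```text
time_s: 22.75
position: [0.5747, -0.2215, 0.0324]
tool_rot: [[-0.921, 0.354, 0.161], [0.355, 0.935, -0.018], [-0.157, 0.04, -0.987]]
ft_force: [-0.4, -0.7, 0.6]
grip_width: 0.0579
```

Call:
carry_out(
  rows=[
    {"tx":0,"ty":0,"tz":0,"yaw":0},
    {"tx":0,"ty":0,"tz":0,"yaw":0},
    {"tx":0,"ty":0,"tz":0,"yaw":0},
    {"tx":0,"ty":0,"tz":0,"yaw":0},
  ],
  jaw=1,
)

```text
time_s: 23.15
position: [0.5758, -0.222, 0.0381]
tool_rot: [[-0.921, 0.351, 0.166], [0.353, 0.935, -0.022], [-0.163, 0.039, -0.986]]
ft_force: [0.7, 0.2, -2.0]
grip_width: 0.0362
```

Call:
carry_out(
  rows=[
    {"tx":0,"ty":0,"tz":-3,"yaw":0},
    {"tx":0,"ty":0,"tz":-4,"yaw":0},
    {"tx":0,"ty":0,"tz":-4,"yaw":-0.1},
    {"tx":0,"ty":0,"tz":-1,"yaw":-0.1},
    {"tx":0,"ty":0,"tz":0,"yaw":-0.1},
  ],
)

```text
time_s: 23.65
position: [0.5546, -0.2193, 0.1629]
tool_rot: [[-0.985, 0.054, 0.166], [0.051, 0.998, -0.023], [-0.167, -0.014, -0.986]]
ft_force: [-0.3, 0.3, -2.3]
grip_width: 0.0364
```

```bash
python3 g.py .583 .1625 .16 87.1
```

```text
t 23.65 pos [ 0.5546 -0.2193  0.1629] jaw 86.93 tilt [ 0.1663 -0.0225] w 0.0364 F [-0.3  0.3 -2.3] q6 -123.6
yaw rad -0.003 shift cm [-0.82 38.28 -0.1 ] (before yaw)
```

Call:
carry_out(
  rows=[
    {"tx":2,"ty":3.5,"tz":0,"yaw":0},
    {"tx":2,"ty":3.9,"tz":0,"yaw":0},
    {"tx":2,"ty":3.9,"tz":0,"yaw":0},
    {"tx":0,"ty":3.9,"tz":0,"yaw":0},
    {"tx":0,"ty":3.9,"tz":0,"yaw":0},
    {"tx":0,"ty":3.9,"tz":0,"yaw":0},
    {"tx":0,"ty":3.9,"tz":0,"yaw":0},
    {"tx":0,"ty":3.9,"tz":0,"yaw":0},
    {"tx":-2,"ty":3.9,"tz":0,"yaw":0},
    {"tx":-2,"ty":3.5,"tz":0,"yaw":0},
    {"tx":-2,"ty":0,"tz":0,"yaw":0},
    {"tx":0,"ty":0,"tz":0,"yaw":0},
  ],
)

```text
time_s: 24.85
position: [0.5724, 0.176, 0.163]
tool_rot: [[-0.983, 0.052, 0.176], [0.048, 0.998, -0.027], [-0.177, -0.018, -0.984]]
ft_force: [-0.3, 0.5, -1.9]
grip_width: 0.0363
```

```bash
python3 g.py .589 .1624 .1 87.1
```

```text
t 24.85 pos [0.5724 0.176  0.163 ] jaw 87.0 tilt [ 0.1762 -0.0266] w 0.0363 F [-0.3  0.5 -1.9] q6 -79.0
yaw rad -0.002 shift cm [-0.58 -1.16  6.52] (before yaw)
```

Call:
carry_out(
  rows=[
    {"tx":-0.2,"ty":-1.2,"tz":2,"yaw":0},
    {"tx":0,"ty":0,"tz":3,"yaw":0},
    {"tx":0,"ty":0,"tz":2,"yaw":0},
    {"tx":0,"ty":0,"tz":0,"yaw":0},
  ],
)

```text
time_s: 25.25
position: [0.5845, 0.1611, 0.0942]
tool_rot: [[-0.983, 0.053, 0.177], [0.049, 0.998, -0.026], [-0.178, -0.017, -0.984]]
ft_force: [-0.4, 0.1, -2.4]
grip_width: 0.0364
```

```bash
python3 g.py .589 .1624 .057 87.1
```

```text
t 25.25 pos [0.5845 0.1611 0.0942] jaw 86.97 tilt [ 0.177  -0.0263] w 0.0364 F [-0.4  0.1 -2.4] q6 -80.2
yaw rad -0.002 shift cm [0.23 0.22 3.73] (before yaw)
```

Call:
carry_out(
  rows=[
    {"tx":0.2,"ty":0.2,"tz":2.5,"yaw":0},
    {"tx":0,"ty":0.1,"tz":1.2,"yaw":0},
    {"tx":0,"ty":0,"tz":0,"yaw":0},
  ],
)

```text
time_s: 25.55
position: [0.5891, 0.1626, 0.0594]
tool_rot: [[-0.982, 0.054, 0.179], [0.05, 0.998, -0.026], [-0.18, -0.017, -0.983]]
ft_force: [0.0, 0.0, -1.4]
grip_width: 0.0364
```

```bash
python3 g.py .589 .1624 .057 87.1
```

```text
t 25.55 pos [0.5891 0.1626 0.0594] jaw 86.9 tilt [ 0.1792 -0.0263] w 0.0364 F [ 0.   0.  -1.4] q6 -79.7
yaw rad -0.003 shift cm [ 0.05 -0.02  0.24] (before yaw)
```

Call:
carry_out(
  rows=[
    {"tx":0,"ty":0,"tz":0.4,"yaw":0},
    {"tx":0,"ty":0,"tz":0,"yaw":0},
  ],
)

```text
time_s: 25.75
position: [0.5903, 0.1625, 0.0575]
tool_rot: [[-0.982, 0.054, 0.182], [0.05, 0.998, -0.026], [-0.183, -0.017, -0.983]]
ft_force: [-0.0, -0.1, -2.1]
grip_width: 0.0364
```

Call:
carry_out(
  rows=[
    {"tx":0,"ty":0,"tz":0,"yaw":0},
    {"tx":0,"ty":0,"tz":0,"yaw":0},
    {"tx":0,"ty":0,"tz":0,"yaw":0},
    {"tx":0,"ty":0,"tz":-2,"yaw":0},
    {"tx":0,"ty":0,"tz":-4,"yaw":0},
    {"tx":0,"ty":0,"tz":-4,"yaw":0},
    {"tx":1.5,"ty":-2,"tz":-1,"yaw":0},
    {"tx":1.5,"ty":-4.2,"tz":-1,"yaw":0},
    {"tx":1.5,"ty":-4.2,"tz":0,"yaw":0},
    {"tx":0,"ty":-4.2,"tz":0,"yaw":0},
    {"tx":0,"ty":-4.2,"tz":0,"yaw":0},
    {"tx":0,"ty":-4.2,"tz":0,"yaw":0},
  ],
  jaw=-0.2,
)

```text
time_s: 26.95
position: [0.5113, -0.0641, 0.1824]
tool_rot: [[-0.979, 0.045, 0.198], [0.041, 0.999, -0.025], [-0.199, -0.017, -0.98]]
ft_force: [0.8, -0.0, -0.7]
grip_width: 0.0515
```

Call:
carry_out(
  rows=[
    {"tx":0,"ty":-4.2,"tz":0,"yaw":0},
    {"tx":0,"ty":-4.2,"tz":0,"yaw":0},
    {"tx":0,"ty":-4.2,"tz":0,"yaw":0},
    {"tx":0,"ty":-4.2,"tz":0,"yaw":0},
    {"tx":0,"ty":-4.2,"tz":0,"yaw":0},
    {"tx":-1.5,"ty":-4.2,"tz":0,"yaw":0},
    {"tx":-1.5,"ty":-4,"tz":0,"yaw":0.07},
    {"tx":0,"ty":0,"tz":0,"yaw":0},
  ],
  jaw=-0.35,
)

```text
time_s: 27.75
position: [0.5248, -0.3749, 0.1983]
tool_rot: [[-0.971, 0.122, 0.204], [0.117, 0.993, -0.033], [-0.207, -0.008, -0.978]]
ft_force: [-0.5, 1.0, -0.6]
grip_width: 0.0576
```

```bash
python3 g.py .5805 -.381 .08 83; cat > logs.py <<'E'
from h import *
im=env.get_image("side")[:,:,::-1];cv2.imwrite("pics/side_n.png",im)
x,y,w,h=270,225,100,65; m=(im[y:y+h,x:x+w].max(2)<45).astype(np.uint8)
k,l,st,c=cv2.connectedComponentsWithStats(m)
for i in range(1,k):
    if st[i,4]>40: print(st[i,4],(c[i]+[x,y]).round(1))
E
python3 logs.py
```

```text
t 27.75 pos [ 0.5248 -0.3749  0.1983] jaw 83.01 tilt [ 0.2045 -0.0326] w 0.0576 F [-0.5  1.  -0.6] q6 -134.1
yaw rad 0.0 shift cm [-3.03  0.17 12.73] (before yaw)
212 [320.4 234.7]
340 [339.7 270.6]
366 [307.  273.3]
```

Call:
carry_out(
  rows=[
    {"tx":-1.4,"ty":0.1,"tz":4,"yaw":0},
    {"tx":-1.4,"ty":0.1,"tz":4,"yaw":0},
    {"tx":0,"ty":0,"tz":3.7,"yaw":0},
    {"tx":0,"ty":0,"tz":0,"yaw":0},
  ],
)

```text
time_s: 28.2
position: [0.5774, -0.375, 0.089]
tool_rot: [[-0.972, 0.116, 0.206], [0.111, 0.993, -0.033], [-0.208, -0.009, -0.978]]
ft_force: [-0.5, 0.1, -1.1]
grip_width: 0.0576
```

```bash
python3 g.py .5805 -.3815 .031 83
```

```text
t 28.2 pos [ 0.5774 -0.375   0.089 ] jaw 83.36 tilt [ 0.2061 -0.033 ] w 0.0576 F [-0.5  0.1 -1.1] q6 -132.3
yaw rad 0.006 shift cm [ 0.83 -0.56  5.76] (before yaw)
```

Call:
carry_out(
  rows=[
    {"tx":0.5,"ty":-0.5,"tz":3,"yaw":0.006},
    {"tx":0.4,"ty":-0.1,"tz":2.8,"yaw":0},
    {"tx":0,"ty":0,"tz":0.1,"yaw":0},
  ],
)

```text
time_s: 28.5
position: [0.5813, -0.3806, 0.0343]
tool_rot: [[-0.97, 0.118, 0.21], [0.113, 0.993, -0.036], [-0.213, -0.011, -0.977]]
ft_force: [-1.0, 0.7, 0.2]
grip_width: 0.0579
```

Call:
carry_out(
  rows=[
    {"tx":0,"ty":0,"tz":0,"yaw":0},
    {"tx":0,"ty":0,"tz":0,"yaw":0},
    {"tx":0,"ty":0,"tz":0,"yaw":0},
    {"tx":0,"ty":0,"tz":0,"yaw":0},
  ],
  jaw=1,
)

```text
time_s: 28.9
position: [0.5823, -0.381, 0.0422]
tool_rot: [[-0.969, 0.117, 0.216], [0.111, 0.993, -0.041], [-0.219, -0.016, -0.976]]
ft_force: [0.1, -0.0, -3.4]
grip_width: 0.0361
```

Call:
carry_out(
  rows=[
    {"tx":0,"ty":0,"tz":-3,"yaw":0},
    {"tx":0,"ty":0,"tz":-4,"yaw":0},
    {"tx":0,"ty":0,"tz":-4,"yaw":-0.035},
    {"tx":0,"ty":0,"tz":-1,"yaw":-0.035},
    {"tx":0,"ty":0,"tz":0,"yaw":0},
  ],
)

```text
time_s: 29.4
position: [0.5549, -0.3752, 0.1653]
tool_rot: [[-0.976, 0.046, 0.215], [0.038, 0.998, -0.041], [-0.217, -0.032, -0.976]]
ft_force: [0.0, -0.3, -2.9]
grip_width: 0.0365
```

```bash
python3 g.py .585 .1005 .16 87.1
```

```text
t 29.4 pos [ 0.5549 -0.3752  0.1653] jaw 87.35 tilt [ 0.2151 -0.0412] w 0.0365 F [ 0.  -0.3 -2.9] q6 -136.9
yaw rad 0.004 shift cm [-1.   47.65 -0.79] (before yaw)
```

Call:
carry_out(
  rows=[
    {"tx":2,"ty":3.5,"tz":0,"yaw":0},
    {"tx":2,"ty":4,"tz":0,"yaw":0},
    {"tx":2,"ty":4,"tz":0,"yaw":0},
    {"tx":0,"ty":4,"tz":-0.2,"yaw":0},
    {"tx":0,"ty":4,"tz":-0.2,"yaw":0},
    {"tx":0,"ty":4,"tz":0,"yaw":0},
    {"tx":0,"ty":4,"tz":0,"yaw":0},
    {"tx":0,"ty":4,"tz":0,"yaw":0},
    {"tx":0,"ty":4,"tz":0,"yaw":0},
    {"tx":0,"ty":4,"tz":0,"yaw":0},
    {"tx":-2,"ty":3.8,"tz":0,"yaw":0},
    {"tx":-2,"ty":2,"tz":0,"yaw":0},
  ],
)

```text
time_s: 30.6
position: [0.5518, 0.0935, 0.1423]
tool_rot: [[-0.977, 0.064, 0.204], [0.057, 0.998, -0.039], [-0.206, -0.027, -0.978]]
ft_force: [0.8, -0.8, -2.1]
grip_width: 0.0361
```

```bash
python3 g.py .586 .1005 .1 87.1; python3 logs.py
```

```text
t 30.6 pos [0.5518 0.0935 0.1423] jaw 86.35 tilt [ 0.204  -0.0394] w 0.0361 F [ 0.8 -0.8 -2.1] q6 -87.0
yaw rad -0.013 shift cm [-2.43  1.03  4.81] (before yaw)
260 [308.8 274. ]
```

Call:
carry_out(
  rows=[
    {"tx":-2,"ty":0.9,"tz":0,"yaw":-0.013},
    {"tx":0,"ty":0,"tz":3,"yaw":0},
    {"tx":0,"ty":0,"tz":2,"yaw":0},
    {"tx":0,"ty":0,"tz":0,"yaw":0},
  ],
)

```text
time_s: 31.05
position: [0.5863, 0.1041, 0.0944]
tool_rot: [[-0.977, 0.049, 0.205], [0.042, 0.998, -0.037], [-0.207, -0.027, -0.978]]
ft_force: [-0.1, 0.5, -2.4]
grip_width: 0.0359
```

```bash
python3 g.py .586 .1005 .06 87.1
```

```text
t 31.05 pos [0.5863 0.1041 0.0944] jaw 87.19 tilt [ 0.2054 -0.0368] w 0.0359 F [-0.1  0.5 -2.4] q6 -86.3
yaw rad 0.002 shift cm [ 0.72 -0.26  3.37] (before yaw)
```

Call:
carry_out(
  rows=[
    {"tx":0.5,"ty":-0.2,"tz":2,"yaw":0},
    {"tx":0.2,"ty":0,"tz":1.4,"yaw":0},
    {"tx":0,"ty":0,"tz":0.2,"yaw":0},
    {"tx":0,"ty":0,"tz":0,"yaw":0},
  ],
)

```text
time_s: 31.45
position: [0.5864, 0.1009, 0.058]
tool_rot: [[-0.977, 0.051, 0.205], [0.045, 0.998, -0.037], [-0.206, -0.027, -0.978]]
ft_force: [0.2, -0.5, -1.9]
grip_width: 0.0364
```

```bash
python3 g.py .586 .1005 .06 87.1; python3 - <<'E'
from h import *
cv2.imwrite("pics/p3.png",crop("side",290,120,90,90,6,""))
E
```

```text
t 31.45 pos [0.5864 0.1009 0.058 ] jaw 87.06 tilt [ 0.2048 -0.0366] w 0.0364 F [ 0.2 -0.5 -1.9] q6 -86.3
yaw rad -0.001 shift cm [ 0.   -0.05 -0.2 ] (before yaw)
```

View pics/p3.png

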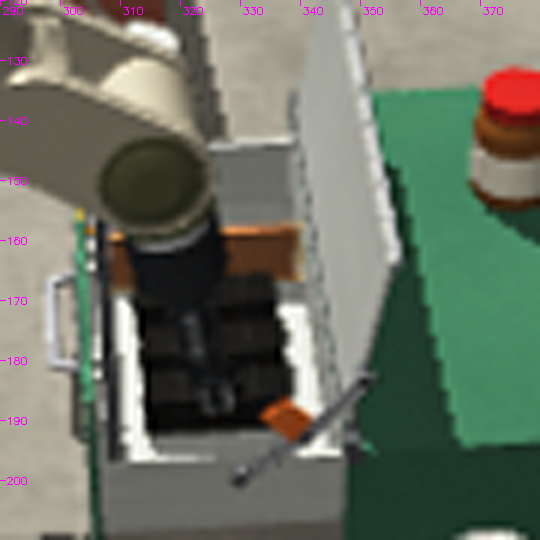

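Three logs lie side by side in the compartment, the third still in the fingers at (325,187). I release it and go for log C.

Call:
carry_out(
  rows=[
    {"tx":0,"ty":0,"tz":0,"yaw":0},
    {"tx":0,"ty":0,"tz":0,"yaw":0},
    {"tx":0,"ty":0,"tz":0,"yaw":0},
    {"tx":0,"ty":0,"tz":-2,"yaw":0},
    {"tx":0,"ty":0,"tz":-4,"yaw":0},
    {"tx":0,"ty":0,"tz":-4,"yaw":0},
    {"tx":2,"ty":-1,"tz":-1,"yaw":0},
    {"tx":2,"ty":-4.2,"tz":-1,"yaw":0},
    {"tx":2,"ty":-4.2,"tz":0,"yaw":0},
    {"tx":2,"ty":-4.2,"tz":0,"yaw":0},
    {"tx":2,"ty":-4.2,"tz":0,"yaw":0},
    {"tx":0,"ty":-4.2,"tz":0,"yaw":0},
  ],
  jaw=-0.2,
)

```text
time_s: 32.7
position: [0.4512, -0.1115, 0.1724]
tool_rot: [[-0.974, 0.042, 0.224], [0.035, 0.999, -0.037], [-0.225, -0.028, -0.974]]
ft_force: [0.8, 0.0, -0.2]
grip_width: 0.0509
```

Call:
carry_out(
  rows=[
    {"tx":0,"ty":-4.2,"tz":0,"yaw":0},
    {"tx":0,"ty":-4.2,"tz":0,"yaw":0},
    {"tx":0,"ty":-4.2,"tz":0,"yaw":0},
    {"tx":0,"ty":-4.2,"tz":0,"yaw":0},
    {"tx":0,"ty":-4.2,"tz":0,"yaw":-0.08},
    {"tx":0,"ty":0,"tz":0,"yaw":0},
  ],
  jaw=-0.35,
)

```text
time_s: 33.3
position: [0.4394, -0.3354, 0.1831]
tool_rot: [[-0.972, -0.033, 0.231], [-0.044, 0.998, -0.046], [-0.229, -0.055, -0.972]]
ft_force: [0.0, 0.1, 0.1]
grip_width: 0.0578
```

```bash
python3 g.py .4505 -.378 .09 92; python3 logs.py
```

```text
t 33.3 pos [ 0.4394 -0.3354  0.1831] jaw 91.87 tilt [ 0.2309 -0.0462] w 0.0578 F [0.  0.1 0.1] q6 -150.3
yaw rad -0.002 shift cm [ 1.24 -3.78  9.5 ] (before yaw)
159 [297.3 234. ]
375 [306.7 273.3]
```

Call:
carry_out(
  rows=[
    {"tx":0.6,"ty":-2,"tz":3,"yaw":0},
    {"tx":0.6,"ty":-1.8,"tz":3,"yaw":0},
    {"tx":0,"ty":0,"tz":2.6,"yaw":0},
    {"tx":0,"ty":0,"tz":0,"yaw":0},
  ],
)

```text
time_s: 33.75
position: [0.45, -0.3738, 0.0987]
tool_rot: [[-0.972, -0.032, 0.233], [-0.044, 0.998, -0.047], [-0.231, -0.056, -0.971]]
ft_force: [-0.8, 0.6, -0.1]
grip_width: 0.0576
```

```bash
python3 g.py .4495 -.377 .032 92
```

```text
t 33.75 pos [ 0.45   -0.3738  0.0987] jaw 91.83 tilt [ 0.233  -0.0466] w 0.0576 F [-0.8  0.6 -0.1] q6 -154.4
yaw rad -0.003 shift cm [1.61 0.05 6.48] (before yaw)
```

Call:
carry_out(
  rows=[
    {"tx":0.8,"ty":0,"tz":3.2,"yaw":0},
    {"tx":0.8,"ty":0,"tz":3.1,"yaw":0},
    {"tx":0.1,"ty":0,"tz":0.2,"yaw":0},
  ],
)

```text
time_s: 34.05
position: [0.4506, -0.3761, 0.0349]
tool_rot: [[-0.971, -0.034, 0.237], [-0.047, 0.998, -0.05], [-0.235, -0.06, -0.97]]
ft_force: [-0.2, 0.4, 0.5]
grip_width: 0.0573
```

Call:
carry_out(
  rows=[
    {"tx":0,"ty":0,"tz":0,"yaw":0},
    {"tx":0,"ty":0,"tz":0,"yaw":0},
    {"tx":0,"ty":0,"tz":0,"yaw":0},
    {"tx":0,"ty":0,"tz":0,"yaw":0},
  ],
  jaw=1,
)

```text
time_s: 34.45
position: [0.4521, -0.376, 0.0411]
tool_rot: [[-0.97, -0.036, 0.241], [-0.05, 0.997, -0.055], [-0.238, -0.065, -0.969]]
ft_force: [-0.8, -0.1, -1.8]
grip_width: 0.0361
```

Call:
carry_out(
  rows=[
    {"tx":0,"ty":0,"tz":-3,"yaw":0},
    {"tx":0,"ty":0,"tz":-4,"yaw":0},
    {"tx":0,"ty":0,"tz":-4,"yaw":0.04},
    {"tx":0,"ty":0,"tz":-2,"yaw":0.04},
    {"tx":0,"ty":0,"tz":0,"yaw":0},
  ],
)

```text
time_s: 34.95
position: [0.4195, -0.3679, 0.1736]
tool_rot: [[-0.97, 0.044, 0.24], [0.032, 0.998, -0.055], [-0.242, -0.046, -0.969]]
ft_force: [0.4, 0.2, -2.9]
grip_width: 0.0361
```

```bash
python3 g.py .52 .0395 .17 87.1
```

```text
t 34.95 pos [ 0.4195 -0.3679  0.1736] jaw 87.47 tilt [ 0.2404 -0.0553] w 0.0361 F [ 0.4  0.2 -2.9] q6 -150.7
yaw rad 0.006 shift cm [-8.36 41.11  0.51] (before yaw)
```

Call:
carry_out(
  rows=[
    {"tx":0,"ty":4,"tz":-0.3,"yaw":0},
    {"tx":0,"ty":4,"tz":-0.3,"yaw":0},
    {"tx":0,"ty":4,"tz":0,"yaw":0},
    {"tx":0,"ty":4,"tz":0,"yaw":0},
    {"tx":0,"ty":4,"tz":0,"yaw":0},
    {"tx":0,"ty":4,"tz":0,"yaw":0},
    {"tx":0,"ty":4,"tz":0,"yaw":0},
    {"tx":-1.6,"ty":4,"tz":0,"yaw":0},
    {"tx":-2,"ty":4,"tz":0,"yaw":0},
    {"tx":-2,"ty":3.6,"tz":0,"yaw":0},
    {"tx":0,"ty":0,"tz":0,"yaw":0},
  ],
)

```text
time_s: 36.05
position: [0.4871, 0.0429, 0.1648]
tool_rot: [[-0.972, 0.034, 0.232], [0.023, 0.998, -0.051], [-0.233, -0.044, -0.971]]
ft_force: [0.1, -0.7, -1.4]
grip_width: 0.0363
```

```bash
python3 g.py .5836 .0378 .15 87.1
```

```text
t 36.05 pos [0.4871 0.0429 0.1648] jaw 88.03 tilt [ 0.2316 -0.051 ] w 0.0363 F [ 0.1 -0.7 -1.4] q6 -96.0
yaw rad 0.016 shift cm [-9.04 -0.11  3.7 ] (before yaw)
```

Call:
carry_out(
  rows=[
    {"tx":-2.5,"ty":0,"tz":0,"yaw":0.016},
    {"tx":-2.5,"ty":0,"tz":1,"yaw":0},
    {"tx":-2.5,"ty":-0.2,"tz":2,"yaw":0},
    {"tx":0,"ty":0,"tz":3,"yaw":0},
    {"tx":0,"ty":0,"tz":0,"yaw":0},
  ],
)

```text
time_s: 36.55
position: [0.5741, 0.0374, 0.1171]
tool_rot: [[-0.974, 0.04, 0.224], [0.03, 0.998, -0.048], [-0.225, -0.04, -0.973]]
ft_force: [-0.9, 0.3, -3.1]
grip_width: 0.0363
```

```bash
python3 g.py .5836 .0378 .059 87.1
```

```text
t 36.55 pos [0.5741 0.0374 0.1171] jaw 87.68 tilt [ 0.2238 -0.0482] w 0.0363 F [-0.9  0.3 -3.1] q6 -94.8
yaw rad 0.01 shift cm [0.39 0.31 5.87] (before yaw)
```

Call:
carry_out(
  rows=[
    {"tx":0.2,"ty":0.2,"tz":2.5,"yaw":0.01},
    {"tx":0.2,"ty":0.2,"tz":2.2,"yaw":0},
    {"tx":0,"ty":0,"tz":1,"yaw":0},
    {"tx":0,"ty":0,"tz":0,"yaw":0},
  ],
)

```text
time_s: 36.95
position: [0.5824, 0.038, 0.0603]
tool_rot: [[-0.974, 0.049, 0.223], [0.039, 0.998, -0.048], [-0.225, -0.038, -0.974]]
ft_force: [1.2, -0.3, -1.9]
grip_width: 0.0363
```

```bash
python3 g.py .5836 .0378 .058 87.1; python3 logs.py
```

```text
t 36.95 pos [0.5824 0.038  0.0603] jaw 87.19 tilt [ 0.2227 -0.0481] w 0.0363 F [ 1.2 -0.3 -1.9] q6 -93.8
yaw rad 0.002 shift cm [-0.07 -0.    0.25] (before yaw)
```

Call:
carry_out(
  rows=[
    {"tx":0,"ty":0,"tz":0.25,"yaw":0},
    {"tx":0,"ty":0,"tz":0,"yaw":0},
  ],
)

```text
time_s: 37.2
position: [0.5837, 0.0377, 0.0607]
tool_rot: [[-0.973, 0.049, 0.227], [0.039, 0.998, -0.049], [-0.229, -0.039, -0.973]]
ft_force: [0.5, -0.7, -2.3]
grip_width: 0.0363
```

Call:
carry_out(
  rows=[
    {"tx":0,"ty":0,"tz":0,"yaw":0},
    {"tx":0,"ty":0,"tz":0,"yaw":0},
    {"tx":0,"ty":0,"tz":-1.5,"yaw":0},
    {"tx":0,"ty":0,"tz":-4,"yaw":0},
    {"tx":0,"ty":0,"tz":-4,"yaw":0},
    {"tx":0,"ty":0,"tz":-4,"yaw":0},
    {"tx":4,"ty":0,"tz":0,"yaw":0},
    {"tx":4,"ty":0,"tz":0,"yaw":0},
    {"tx":4,"ty":0,"tz":0,"yaw":0},
    {"tx":0,"ty":0,"tz":0,"yaw":0},
  ],
  jaw=-0.12,
)

```text
time_s: 38.2
position: [0.4332, 0.0492, 0.174]
tool_rot: [[-0.969, 0.049, 0.241], [0.038, 0.998, -0.051], [-0.243, -0.04, -0.969]]
ft_force: [1.1, 0.8, 0.4]
grip_width: 0.0479
```

```bash
python3 g.py .623 -.019 .16 87; python3 - <<'E'
from h import *
s=env.get_image("side")[:,:,::-1];t=env.get_image("top")[:,:,::-1]
cv2.imwrite("pics/s8.png",s);cv2.imwrite("pics/t8.png",t)
a=crop("side",290,110,80,100,5,"",s);b=crop("top",205,140,90,100,4,"",t)
cv2.imwrite("pics/p8.png",np.hstack([a,cv2.copyMakeBorder(b,0,100,0,0,0)]))
for n,im in(("side",s),("top",t)):
    h=cv2.cvtColor(np.ascontiguousarray(im),cv2.COLOR_BGR2HSV); m=cv2.inRange(h,(5,180,150),(17,255,255))
    k,l,st,c=cv2.connectedComponentsWithStats(m); print(n,[(st[i].tolist(),c[i].round(1).tolist()) for i in range(1,k) if st[i,4]>4])
E
```

```text
t 38.2 pos [0.4332 0.0492 0.174 ] jaw 87.2 tilt [ 0.2411 -0.0505] w 0.0479 F [1.1 0.8 0.4] q6 -95.6
yaw rad 0.004 shift cm [-18.31  -5.82   6.28] (before yaw)
side [([333, 186, 5, 4, 10], [335.2, 187.8])]
top [([54, 139, 13, 11, 42], [60.3, 142.5]), ([50, 152, 4, 3, 5], [51.4, 153.2]), ([60, 162, 6, 4, 9], [62.4, 163.9]), ([46, 165, 4, 4, 5], [47.6, 166.6]), ([47, 165, 14, 13, 59], [54.6, 171.4]), ([40, 177, 12, 8, 29], [45.6, 181.0]), ([292, 182, 2, 7, 13], [292.5, 185.2]), ([223, 191, 2, 8, 8], [223.8, 194.5]), ([222, 205, 2, 6, 7], [222.6, 207.4]), ([354, 255, 14, 5, 20], [361.4, 257.0]), ([371, 274, 3, 3, 5], [372.4, 275.4]), ([366, 277, 4, 2, 5], [367.4, 277.4])]
```

View pics/p8.png

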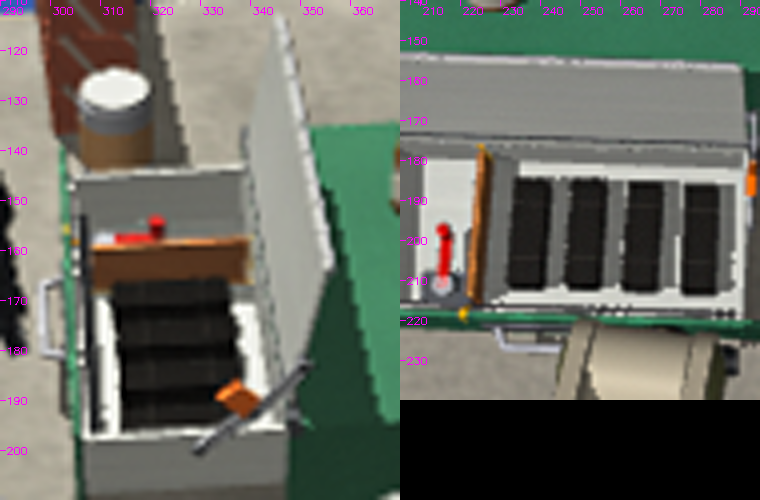

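All four logs lie flat in the right compartment (top view x 238–283, y 185–213), with the lever clamped and the divider on the mark. Next is the orange tab, at side (337,189) / top (292.5,185).

```bash
python3 - <<'E'
from h import *
print(tri((337.,189.3),(292.5,185.2)))
E
python3 g.py .611 -.0195 .17 87
```

```text
(array([ 0.62237033, -0.01979284,  0.12335591]), np.float64(0.2986657911137627))
t 38.3 pos [0.4383 0.0483 0.176 ] jaw 87.16 tilt [ 0.2474 -0.0516] w 0.0477 F [0.2 0.  0.9] q6 -95.6
yaw rad 0.003 shift cm [-16.82  -5.89   5.2 ] (before yaw)
```

Call:
carry_out(
  rows=[
    {"tx":-1,"ty":-2.9,"tz":0.5,"yaw":0.003},
    {"tx":-3,"ty":-2.9,"tz":0.7,"yaw":0},
    {"tx":-4,"ty":0,"tz":1,"yaw":0},
    {"tx":-4,"ty":0,"tz":1,"yaw":0},
    {"tx":-3.5,"ty":0,"tz":0.8,"yaw":0},
    {"tx":0,"ty":0,"tz":0,"yaw":0},
  ],
  jaw=0.4,
)

```text
time_s: 38.9
position: [0.61, -0.023, 0.1828]
tool_rot: [[-0.964, 0.054, 0.26], [0.041, 0.998, -0.055], [-0.262, -0.042, -0.964]]
ft_force: [-0.4, 0.4, 0.8]
grip_width: 0.0256
```

```bash
python3 g.py .6225 -.0195 .122 87
```

```text
t 38.9 pos [ 0.61   -0.023   0.1828] jaw 86.92 tilt [ 0.2601 -0.0549] w 0.0256 F [-0.4  0.4  0.8] q6 -100.9
yaw rad -0.001 shift cm [0.4  0.68 6.16] (before yaw)
```

Call:
carry_out(
  rows=[
    {"tx":0.2,"ty":0.6,"tz":1.5,"yaw":0},
    {"tx":0.2,"ty":0.1,"tz":2,"yaw":0},
    {"tx":0,"ty":0,"tz":1.5,"yaw":0},
    {"tx":0,"ty":0,"tz":0,"yaw":0},
  ],
)

```text
time_s: 39.3
position: [0.6247, -0.0195, 0.1326]
tool_rot: [[-0.963, 0.054, 0.265], [0.04, 0.998, -0.056], [-0.268, -0.043, -0.963]]
ft_force: [-0.2, -0.7, 0.0]
grip_width: 0.0255
```

```bash
python3 g.py .6225 -.0195 .122 87
```

```text
t 39.3 pos [ 0.6247 -0.0195  0.1326] jaw 86.92 tilt [ 0.2653 -0.056 ] w 0.0255 F [-0.2 -0.7  0. ] q6 -100.1
yaw rad -0.001 shift cm [0.5  0.03 0.96] (before yaw)
```

Call:
carry_out(
  rows=[
    {"tx":0.5,"ty":0.1,"tz":1,"yaw":0},
    {"tx":0,"ty":0,"tz":0,"yaw":0},
  ],
)

```text
time_s: 39.5
position: [0.6232, -0.019, 0.1218]
tool_rot: [[-0.962, 0.054, 0.267], [0.04, 0.998, -0.056], [-0.269, -0.044, -0.962]]
ft_force: [-0.1, -0.4, -0.2]
grip_width: 0.0256
```

Call:
carry_out(
  rows=[
    {"tx":0,"ty":0,"tz":0,"yaw":0},
    {"tx":0,"ty":0,"tz":0,"yaw":0},
    {"tx":0,"ty":0,"tz":0,"yaw":0},
    {"tx":0,"ty":0,"tz":0,"yaw":0},
  ],
  jaw=1,
  squeeze=40,
)

```text
time_s: 39.9
position: [0.6232, -0.0227, 0.1232]
tool_rot: [[-0.962, 0.058, 0.268], [0.043, 0.997, -0.061], [-0.27, -0.047, -0.962]]
ft_force: [2.6, 0.2, -4.5]
grip_width: 0.0097
```

```bash
python3 g.py .6 -.0195 .134 87
```

```text
t 39.9 pos [ 0.6232 -0.0227  0.1232] jaw 86.67 tilt [ 0.2676 -0.0607] w 0.0097 F [ 2.6  0.2 -4.5] q6 -100.0
yaw rad -0.006 shift cm [ 1.95  0.13 -1.68] (before yaw)
```

Call:
carry_out(
  rows=[
    {"tx":0.57,"ty":0,"tz":-0.62,"yaw":0},
    {"tx":0.63,"ty":0,"tz":-0.55,"yaw":0},
    {"tx":0.69,"ty":0,"tz":-0.46,"yaw":0},
    {"tx":0.75,"ty":0,"tz":-0.38,"yaw":0},
  ],
)

```text
time_s: 40.3
position: [0.5907, -0.0208, 0.134]
tool_rot: [[-0.962, 0.058, 0.266], [0.043, 0.997, -0.061], [-0.268, -0.048, -0.962]]
ft_force: [7.7, -3.7, -16.4]
grip_width: 0.0096
```

```bash
python3 g.py .6 -.0195 .134 87; python3 - <<'E'
from h import *
s=env.get_image("side")[:,:,::-1]; cv2.imwrite("pics/s9.png",s)
t=env.get_image("top")[:,:,::-1]; cv2.imwrite("pics/t9.png",t)
a=cv2.imread("pics/s8.png")
# lid top edge brightness rows for comparison
for y in(115,120,130,140): print(y,[int(v) for v in a[y,340:358].mean(1)],[int(v) for v in s[y,340:358].mean(1)])
E
```

```text
t 40.3 pos [ 0.5907 -0.0208  0.134 ] jaw 86.67 tilt [ 0.2656 -0.0613] w 0.0096 F [  7.7  -3.7 -16.4] q6 -100.7
yaw rad -0.006 shift cm [-0.89  0.19  0.24] (before yaw)
115 [167, 164, 167, 168, 168, 191, 206, 160, 171, 168, 168, 168, 168, 168, 168, 166, 168, 167] [165, 163, 178, 177, 163, 171, 172, 172, 170, 167, 168, 168, 167, 167, 167, 167, 167, 167]
120 [169, 168, 165, 163, 162, 166, 175, 167, 158, 162, 165, 164, 164, 164, 163, 158, 156, 157] [151, 146, 185, 212, 171, 160, 159, 158, 159, 162, 163, 164, 164, 164, 163, 158, 155, 157]
130 [153, 162, 165, 165, 164, 165, 164, 168, 197, 212, 157, 158, 158, 154, 150, 156, 160, 162] [146, 146, 144, 160, 193, 187, 159, 157, 154, 154, 156, 158, 158, 152, 149, 155, 159, 162]
140 [170, 169, 168, 168, 168, 166, 165, 163, 162, 166, 173, 164, 139, 102, 106, 105, 105, 106] [148, 148, 147, 145, 141, 158, 205, 210, 129, 101, 104, 105, 105, 105, 105, 106, 105, 105]
```

```bash
cat > lid.py <<'E'
from h import *
U=np.array([.9987,-.0506]);N=np.array([.0506,.9987])
def edge(a,n,hu,r=.182):  # a lid joint, returns world point of free edge
    ph=np.radians(100.3)-a; u=hu-r*np.cos(ph); p=u*U+n*N; return np.array([p[0],p[1],.086+r*np.sin(ph)])
def xat(a,hu,y):
    P=np.array([proj("side",edge(a,n,hu)) for n in np.linspace(.017,.419,30)]); return np.interp(y,P[:,1],P[:,0])
def fit(rows,xs,hu): return least_squares(lambda a:[xat(a[0],hu,y)-x for y,x in zip(rows,xs)],[.2],diff_step=.01)
E
python3 - <<'E'
from lid import *
Y=(115,120,130,140)
for hu in(.655,.66,.665,.67):
    print(hu,[round(float(xat(0,hu,y)),1) for y in Y], fit(Y,(342.5,343,344.5,346.5),hu).x)
print(edge(.3,.12,.665))
E
```

```text
0.655 [342.1, 342.1, 342.1, 342.1] [-0.05599636]
0.66 [343.1, 343.1, 343.1, 343.1] [-0.02770342]
0.665 [344.1, 344.1, 344.1, 344.1] [0.00040494]
0.67 [345.1, 345.1, 345.1, 345.1] [0.0283541]
[0.6484065  0.08729957 0.26668613]
```

```bash
sed -i 's/np.linspace(.017,.419,30)/np.linspace(.419,.017,30)/' lid.py; python3 - <<'E'
from lid import *
Y=(115,120,130,140)
for hu in(.655,.66,.665,.67,.675):
    print(hu,[round(float(xat(0,hu,y)),1) for y in Y], fit(Y,(342.5,343,344.5,346.5),hu).x)
print(edge(.3,.12,.665))
E
```

```text
0.655 [342.7, 343.7, 345.6, 347.5] [0.02075671]
0.66 [343.7, 344.7, 346.7, 348.7] [0.04926896]
0.665 [344.8, 345.8, 347.8, 349.8] [0.07752425]
0.67 [345.8, 346.8, 348.8, 350.9] [0.10555139]
0.675 [346.8, 347.8, 349.9, 352.0] [0.13337735]
[0.6484065  0.08729957 0.26668613]
```

Call:
carry_out(
  rows=[
    {"tx":0.67,"ty":0,"tz":-0.12,"yaw":0},
    {"tx":0.63,"ty":0,"tz":-0.15,"yaw":0},
    {"tx":0.68,"ty":0,"tz":-0.08,"yaw":0},
    {"tx":0.69,"ty":0,"tz":-0.03,"yaw":0},
  ],
)

```text
time_s: 40.8
position: [0.5671, -0.0197, 0.1331]
tool_rot: [[-0.958, 0.059, 0.28], [0.043, 0.997, -0.063], [-0.283, -0.049, -0.958]]
ft_force: [10.6, -0.0, -8.0]
grip_width: 0.01
```

```bash
python3 g.py .6 -.0195 .134 87; cat > lidfind.py <<'E'
from lid import *
s=env.get_image("side")[:,:,::-1]; cv2.imwrite("pics/s10.png",s)
import sys
x0,x1=int(sys.argv[1]),int(sys.argv[2])
for y in map(int,sys.argv[3:]): print(y,x0,[int(v) for v in s[y,x0:x1].mean(1)])
E
python3 lidfind.py 326 352 112 120 130 140 150
```

```text
t 40.8 pos [ 0.5671 -0.0197  0.1331] jaw 86.63 tilt [ 0.2799 -0.0631] w 0.01 F [10.6 -0.  -8. ] q6 -101.5
yaw rad -0.006 shift cm [-3.18  0.21  0.84] (before yaw)
112 326 [179, 178, 176, 173, 171, 169, 165, 165, 171, 178, 167, 166, 169, 171, 173, 170, 166, 165, 165, 167, 170, 171, 170, 171, 170, 170]
120 326 [167, 163, 161, 160, 161, 161, 163, 165, 156, 183, 237, 199, 137, 169, 169, 169, 166, 163, 163, 162, 160, 158, 159, 163, 164, 164]
130 326 [179, 175, 170, 169, 167, 161, 158, 157, 159, 152, 135, 158, 196, 185, 124, 154, 156, 157, 157, 157, 158, 158, 155, 153, 156, 159]
140 326 [67, 108, 170, 166, 163, 161, 161, 162, 164, 166, 160, 131, 136, 200, 217, 157, 101, 104, 105, 105, 104, 104, 105, 105, 104, 105]
150 326 [104, 104, 105, 105, 106, 106, 105, 105, 105, 105, 106, 119, 127, 111, 173, 241, 200, 71, 40, 44, 41, 66, 106, 103, 102, 102]
```

Call:
carry_out(
  rows=[
    {"tx":0.69,"ty":0,"tz":0,"yaw":0},
    {"tx":0.68,"ty":0,"tz":0.06,"yaw":0},
    {"tx":0.67,"ty":0,"tz":0.14,"yaw":0},
    {"tx":0.65,"ty":0,"tz":0.19,"yaw":0},
  ],
)

```text
time_s: 41.25
position: [0.5493, -0.0188, 0.1277]
tool_rot: [[-0.95, 0.06, 0.306], [0.041, 0.997, -0.066], [-0.309, -0.05, -0.95]]
ft_force: [9.0, 1.0, -0.4]
grip_width: 0.0098
```

```bash
python3 g.py .6 -.0195 .134 87; python3 lidfind.py 310 342 120 130 140 150 155; python3 - <<'E'
from lid import *
for hu in(.665,.669): print(fit((120,130,140,150),(336.2,338.3,339.7,341),hu).x)
E
```

```text
t 41.25 pos [ 0.5493 -0.0188  0.1277] jaw 86.58 tilt [ 0.3062 -0.0661] w 0.0098 F [ 9.   1.  -0.4] q6 -102.4
yaw rad -0.007 shift cm [-5.01  0.2   0.96] (before yaw)
120 310 [54, 55, 55, 54, 54, 55, 56, 62, 72, 74, 73, 71, 116, 180, 172, 169, 166, 161, 166, 179, 193, 195, 130, 166, 166, 167, 167, 165, 167, 168, 169, 169]
130 310 [233, 236, 237, 236, 235, 236, 217, 135, 62, 59, 65, 77, 77, 73, 109, 169, 179, 175, 171, 166, 192, 220, 179, 154, 112, 161, 155, 150, 146, 148, 150, 154]
140 310 [87, 73, 82, 87, 64, 70, 65, 59, 56, 54, 61, 79, 77, 77, 76, 73, 68, 109, 170, 166, 162, 166, 193, 220, 192, 73, 75, 109, 98, 91, 95, 84]
150 310 [73, 102, 104, 101, 103, 103, 103, 103, 103, 104, 103, 104, 104, 104, 105, 104, 104, 105, 104, 105, 105, 105, 100, 153, 227, 213, 154, 65, 55, 34, 37, 67]
155 310 [90, 106, 98, 78, 66, 78, 114, 113, 105, 67, 39, 46, 82, 114, 112, 112, 113, 114, 115, 114, 113, 113, 113, 109, 161, 233, 205, 114, 70, 69, 68, 46]
[0.25435035]
[0.27612748]
```

Call:
carry_out(
  rows=[
    {"tx":0,"ty":0,"tz":0,"yaw":0},
    {"tx":0,"ty":0,"tz":0,"yaw":0},
    {"tx":0,"ty":0,"tz":-2,"yaw":0},
    {"tx":0,"ty":0,"tz":-4,"yaw":0},
    {"tx":0,"ty":0,"tz":-4.5,"yaw":0},
    {"tx":0,"ty":0,"tz":-4.5,"yaw":0},
    {"tx":0,"ty":2,"tz":-4.5,"yaw":0},
    {"tx":0,"ty":4,"tz":-1,"yaw":0},
    {"tx":0,"ty":4,"tz":0,"yaw":0},
    {"tx":0,"ty":0,"tz":0,"yaw":0},
  ],
  jaw=0.3,
)

```text
time_s: 42.3
position: [0.486, 0.0979, 0.3308]
tool_rot: [[-0.947, 0.059, 0.316], [0.038, 0.997, -0.07], [-0.319, -0.054, -0.946]]
ft_force: [-0.4, -0.2, -0.0]
grip_width: 0.0298
```

```bash
python3 g.py .64 .087 .32 87; python3 lidfind.py 315 345 120 130 140 150
```

```text
t 42.3 pos [0.486  0.0979 0.3308] jaw 86.63 tilt [ 0.3156 -0.0703] w 0.0298 F [-0.4 -0.2 -0. ] q6 -86.8
yaw rad -0.006 shift cm [-14.29  -0.13   5.96] (before yaw)
120 315 [54, 55, 61, 72, 73, 73, 70, 116, 178, 170, 168, 165, 159, 174, 198, 184, 180, 131, 164, 165, 165, 166, 164, 165, 167, 167, 167, 164, 163, 162]
130 315 [235, 216, 135, 61, 60, 64, 77, 76, 73, 107, 167, 178, 174, 168, 165, 188, 226, 197, 130, 172, 159, 154, 149, 145, 146, 149, 152, 155, 156, 156]
140 315 [69, 64, 58, 57, 54, 62, 77, 77, 76, 75, 72, 67, 108, 169, 165, 160, 177, 206, 196, 172, 62, 76, 108, 97, 91, 94, 83, 106, 104, 104]
150 315 [102, 103, 101, 102, 103, 103, 103, 103, 104, 104, 103, 103, 103, 104, 104, 104, 102, 111, 172, 229, 203, 108, 68, 56, 31, 64, 106, 104, 103, 102]
```

Call:
carry_out(
  rows=[
    {"tx":-3.6,"ty":0,"tz":0.8,"yaw":0},
    {"tx":-3.6,"ty":0,"tz":1,"yaw":0},
    {"tx":-3.6,"ty":0,"tz":1,"yaw":0},
    {"tx":-3.6,"ty":0,"tz":1,"yaw":0},
    {"tx":0,"ty":0,"tz":0,"yaw":0},
  ],
  jaw=1,
)

```text
time_s: 42.85
position: [0.6374, 0.0833, 0.3411]
tool_rot: [[-0.948, 0.061, 0.314], [0.039, 0.996, -0.075], [-0.317, -0.059, -0.947]]
ft_force: [-0.1, -0.7, -1.0]
grip_width: 0.0001
```

```bash
python3 g.py .658 .087 .262 87; python3 - <<'E'
from lid import *
for hu in(.665,.669): 
    a=fit((120,130,140,150),(329.7,331.2,332.4,334),hu).x[0]; print(a,edge(a,.12,hu))
E
```

```text
t 42.85 pos [0.6374 0.0833 0.3411] jaw 86.51 tilt [ 0.3137 -0.0748] w 0.0001 F [-0.1 -0.7 -1. ] q6 -88.6
yaw rad -0.009 shift cm [0.57 0.96 8.1 ] (before yaw)
0.4292468014764026 [0.62533047 0.08846873 0.26236555]
0.45127565809216874 [0.62545639 0.08846235 0.26133296]
```

Call:
carry_out(
  rows=[
    {"tx":0,"ty":0.5,"tz":4,"yaw":0},
    {"tx":0.1,"ty":0.3,"tz":4,"yaw":0},
    {"tx":0,"ty":0,"tz":0,"yaw":0},
  ],
)

```text
time_s: 43.15
position: [0.6625, 0.0813, 0.2633]
tool_rot: [[-0.947, 0.064, 0.314], [0.042, 0.996, -0.077], [-0.318, -0.06, -0.946]]
ft_force: [-0.5, 0.3, -0.0]
grip_width: -0.0001
```

```bash
python3 g.py .66 .087 .262 87
```

```text
t 43.15 pos [0.6625 0.0813 0.2633] jaw 86.32 tilt [ 0.3141 -0.0773] w -0.0001 F [-0.5  0.3 -0. ] q6 -87.7
yaw rad -0.012 shift cm [0.3  0.56 0.  ] (before yaw)
```

```bash
cat > push.py <<'E'
import sys
from lid import *
# push.py phi1 phi2 ... (deg): rows to drive the tip corner along the lid's arc
o=env.observe();R=o["tool_rot"];p=o["position"];n0=.12
pu=p[:2]@U;print("pos u,n,z",pu.round(4),(p[:2]@N).round(4),p[2].round(4),"F",o["ft_force"].round(1),"tilt",R[:2,2].round(3))
t=np.array([R[:2,2]@U,R[2,2]]);s=-np.array([R[:2,0]@U,R[2,0]])
H=np.array([.668,.086]);rho=.158
d=np.r_[pu,p[2]]-.011*s+.011*t-H;print("corner phi",np.degrees(np.arctan2(d[1],-d[0])).round(1),"rho",np.hypot(*d).round(4))
cur=p
for f in map(float,sys.argv[1:]):
    a=np.radians(f);C=H+rho*np.array([-np.cos(a),np.sin(a)])+.002*np.array([np.sin(a),np.cos(a)])
    T=C+.011*s-.011*t; w=np.r_[T[0]*U+n0*N,T[1]]
    print(f,(100*R.T@(w-cur)).round(2)); cur=w
E
python3 push.py 82 73 64 55 46 37 30
```

```text
pos u,n,z 0.6575 0.1147 0.2633 F [-0.5  0.3 -0. ] tilt [ 0.314 -0.077]
corner phi 83.9 rho 0.1643
82.0 [0.46 0.56 0.51]
73.0 [ 2.46 -0.   -0.29]
64.0 [2.48 0.02 0.1 ]
55.0 [2.43 0.04 0.48]
46.0 [2.33 0.07 0.86]
37.0 [2.16 0.09 1.21]
30.0 [1.54 0.08 1.16]
```

Call:
carry_out(
  rows=[
    {"tx":0.46,"ty":0.4,"tz":0.4,"yaw":0},
    {"tx":2.4,"ty":0,"tz":-0.2,"yaw":0},
    {"tx":2.4,"ty":0,"tz":0.1,"yaw":0},
    {"tx":2.4,"ty":0,"tz":0.4,"yaw":0},
    {"tx":0,"ty":0,"tz":0,"yaw":0},
  ],
)

```text
time_s: 43.65
position: [0.5899, 0.0867, 0.2402]
tool_rot: [[-0.943, 0.066, 0.327], [0.043, 0.996, -0.079], [-0.331, -0.06, -0.942]]
ft_force: [0.2, -0.5, 0.3]
grip_width: 0.0001
```

```bash
python3 push.py 55 46 37 30 25 21 17 14 11; python3 lidfind.py 300 345 130 140 150 160 170 180
```

```text
pos u,n,z 0.5847 0.1164 0.2402 F [ 0.2 -0.5  0.3] tilt [ 0.327 -0.079]
corner phi 57.3 rho 0.1666
55.0 [0.22 0.42 0.92]
46.0 [2.34 0.06 0.82]
37.0 [2.18 0.08 1.18]
30.0 [1.55 0.08 1.14]
25.0 [1.02 0.06 0.93]
21.0 [0.75 0.05 0.8 ]
17.0 [0.7  0.06 0.85]
14.0 [0.48 0.04 0.67]
11.0 [0.45 0.05 0.7 ]
130 300 [60, 52, 55, 55, 66, 70, 23, 23, 54, 83, 79, 67, 49, 22, 18, 18, 18, 19, 18, 18, 18, 16, 15, 12, 29, 79, 126, 153, 168, 169, 166, 160, 157, 156, 158, 157, 153, 148, 145, 146, 149, 152, 155, 157, 156]
140 300 [157, 126, 140, 160, 92, 75, 84, 82, 83, 85, 86, 85, 84, 78, 57, 39, 21, 20, 20, 20, 19, 18, 23, 16, 58, 115, 118, 120, 113, 95, 100, 109, 119, 118, 115, 122, 146, 150, 93, 91, 95, 84, 105, 105, 104]
150 300 [169, 122, 102, 100, 133, 100, 102, 103, 102, 101, 102, 102, 103, 102, 102, 102, 103, 95, 60, 25, 27, 28, 26, 20, 13, 12, 28, 79, 130, 133, 92, 96, 105, 121, 122, 121, 103, 51, 48, 52, 63, 105, 103, 103, 102]
160 300 [177, 167, 119, 94, 97, 43, 61, 80, 39, 40, 44, 44, 46, 47, 47, 48, 48, 50, 50, 49, 59, 82, 87, 84, 61, 68, 88, 119, 116, 123, 128, 100, 96, 89, 90, 119, 120, 118, 118, 117, 109, 82, 80, 103, 104]
170 300 [161, 121, 92, 107, 117, 147, 33, 66, 183, 241, 138, 61, 25, 29, 28, 28, 31, 34, 27, 27, 26, 45, 81, 91, 83, 76, 72, 71, 70, 71, 72, 73, 71, 70, 95, 96, 117, 116, 117, 118, 117, 118, 107, 84, 100]
180 300 [202, 171, 122, 127, 95, 97, 45, 44, 73, 176, 245, 225, 96, 1, 8, 10, 11, 12, 11, 11, 11, 11, 11, 11, 11, 10, 11, 10, 9, 7, 34, 77, 85, 75, 75, 70, 77, 112, 117, 118, 107, 70, 41, 53, 62]
```

Call:
carry_out(
  rows=[
    {"tx":0.3,"ty":0.4,"tz":0.9,"yaw":0},
    {"tx":2.3,"ty":0,"tz":0.9,"yaw":0},
    {"tx":2.2,"ty":0,"tz":1.2,"yaw":0},
  ],
)

```text
time_s: 44.0
position: [0.5623, 0.0902, 0.202]
tool_rot: [[-0.936, 0.068, 0.345], [0.043, 0.996, -0.079], [-0.349, -0.059, -0.935]]
ft_force: [1.7, -0.3, 1.8]
grip_width: -0.0001
```

```bash
python3 push.py 30 25 21 17 14 11 8 5 2 0
```

```text
pos u,n,z 0.557 0.1185 0.202 F [ 1.7 -0.3  1.8] tilt [ 0.345 -0.079]
corner phi 40.9 rho 0.1555
30.0 [2.46 0.24 1.33]
25.0 [1.04 0.06 0.91]
21.0 [0.77 0.05 0.79]
17.0 [0.71 0.05 0.84]
14.0 [0.49 0.04 0.66]
11.0 [0.46 0.04 0.69]
8.0 [0.42 0.05 0.71]
5.0 [0.38 0.05 0.73]
2.0 [0.35 0.05 0.75]
0.0 [0.21 0.03 0.51]
```

Call:
carry_out(
  rows=[
    {"tx":1.2,"ty":0.1,"tz":0.6,"yaw":0},
    {"tx":1.2,"ty":0.1,"tz":0.8,"yaw":0},
    {"tx":1.0,"ty":0,"tz":0.9,"yaw":0},
    {"tx":0.8,"ty":0,"tz":0.8,"yaw":0},
    {"tx":0.7,"ty":0,"tz":0.85,"yaw":0},
  ],
)

```text
time_s: 44.5
position: [0.5341, 0.0917, 0.1478]
tool_rot: [[-0.933, 0.069, 0.353], [0.043, 0.996, -0.08], [-0.357, -0.059, -0.932]]
ft_force: [-0.0, 0.4, 1.2]
grip_width: -0.0
```

```bash
python3 push.py 14 11 8 5 2 0 -2
```

```text
pos u,n,z 0.5288 0.1186 0.1478 F [-0.   0.4  1.2] tilt [ 0.353 -0.08 ]
corner phi 18.1 rho 0.1532
14.0 [0.95 0.17 0.43]
11.0 [0.46 0.04 0.68]
8.0 [0.43 0.05 0.71]
5.0 [0.39 0.05 0.73]
2.0 [0.35 0.05 0.75]
0.0 [0.21 0.03 0.51]
-2.0 [0.19 0.03 0.52]
```

Call:
carry_out(
  rows=[
    {"tx":0.6,"ty":0,"tz":0.6,"yaw":0},
    {"tx":0.5,"ty":0,"tz":0.7,"yaw":0},
    {"tx":0.4,"ty":0,"tz":0.7,"yaw":0},
    {"tx":0.3,"ty":0,"tz":0.7,"yaw":0},
  ],
)

```text
time_s: 44.9
position: [0.5289, 0.0905, 0.1149]
tool_rot: [[-0.932, 0.069, 0.356], [0.043, 0.996, -0.08], [-0.36, -0.059, -0.931]]
ft_force: [-0.6, -0.4, 0.5]
grip_width: -0.0001
```

```bash
python3 push.py 2 0 -2
```

```text
pos u,n,z 0.5237 0.1171 0.1149 F [-0.6 -0.4  0.5] tilt [ 0.356 -0.08 ]
corner phi 5.6 rho 0.1513
2.0 [0.93 0.31 0.39]
0.0 [0.21 0.03 0.51]
-2.0 [0.2  0.03 0.51]
```

Call:
carry_out(
  rows=[
    {"tx":0.3,"ty":0,"tz":0.6,"yaw":0},
    {"tx":0.2,"ty":0,"tz":0.5,"yaw":0},
  ],
)

```text
time_s: 45.1
position: [0.5284, 0.0898, 0.1016]
tool_rot: [[-0.932, 0.069, 0.356], [0.043, 0.996, -0.08], [-0.36, -0.059, -0.931]]
ft_force: [0.5, 0.6, 1.0]
grip_width: 0.0
```

```bash
python3 push.py 2 0 -2; python3 - <<'E'
from h import *
s=env.get_image("side")[:,:,::-1];t=env.get_image("top")[:,:,::-1]
cv2.imwrite("pics/p11.png",np.hstack([crop("side",285,110,85,110,5,"",s),cv2.copyMakeBorder(crop("top",185,110,125,125,3,"",t),0,175,0,0,0)]))
E
```

```text
pos u,n,z 0.5232 0.1164 0.1016 F [0.5 0.6 1. ] tilt [ 0.356 -0.08 ]
corner phi 0.5 rho 0.1511
2.0 [ 0.41  0.31 -0.83]
0.0 [0.21 0.03 0.51]
-2.0 [0.2  0.03 0.51]
```

Call:
carry_out(
  rows=[
    {"tx":0.1,"ty":0,"tz":0.4,"yaw":0},
    {"tx":0.1,"ty":0,"tz":0.4,"yaw":0},
  ],
)

```text
time_s: 45.4
position: [0.5327, 0.0894, 0.098]
tool_rot: [[-0.928, 0.068, 0.367], [0.042, 0.996, -0.08], [-0.371, -0.058, -0.927]]
ft_force: [-10.9, 2.2, 47.7]
grip_width: -0.0001
```

```bash
python3 push.py 2
```

```text
pos u,n,z 0.5275 0.1162 0.098 F [-10.9   2.2  47.7] tilt [ 0.367 -0.08 ]
corner phi -0.9 rho 0.1467
2.0 [ 0.67  0.3  -1.35]
```

Call:
carry_out(
  rows=[
    {"tx":0,"ty":0,"tz":-2,"yaw":0},
    {"tx":0,"ty":0,"tz":-4,"yaw":0},
    {"tx":2,"ty":0,"tz":-4,"yaw":0},
    {"tx":4,"ty":0,"tz":-2,"yaw":0},
    {"tx":4,"ty":0,"tz":0,"yaw":0},
    {"tx":4,"ty":0,"tz":0,"yaw":0},
    {"tx":4,"ty":0,"tz":0,"yaw":0},
    {"tx":0,"ty":0,"tz":0,"yaw":0},
  ],
)

```text
time_s: 46.2
position: [0.3169, 0.1066, 0.1458]
tool_rot: [[-0.923, 0.07, 0.379], [0.042, 0.996, -0.08], [-0.383, -0.057, -0.922]]
ft_force: [0.2, 0.6, 0.2]
grip_width: 0.0002
```

```bash
python3 g.py .42 .16 .08 87;  python3 - <<'E'
from h import *
s=env.get_image("side")[:,:,::-1];t=env.get_image("top")[:,:,::-1]
cv2.imwrite("pics/s12.png",s);cv2.imwrite("pics/t12.png",t)
cv2.imwrite("pics/p12.png",np.hstack([crop("side",275,110,95,110,4,"",s),cv2.copyMakeBorder(crop("top",180,110,130,140,3,"",t),0,20,0,0,0)]))
E
```

```text
t 46.2 pos [0.3169 0.1066 0.1458] jaw 86.0 tilt [ 0.3793 -0.0797] w 0.0002 F [0.2 0.6 0.2] q6 -76.5
yaw rad -0.017 shift cm [-6.76  6.42  9.55] (before yaw)
```

View pics/p12.png

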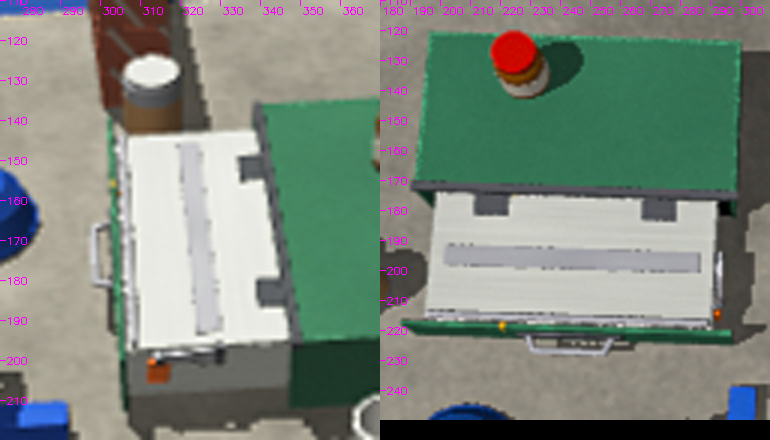

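The lid lies flat and shut with the tab folded down at side (313,203). The handle is at top view (243,225). Now I push the drawer home via the handle bar.

```bash
python3 - <<'E'
from h import *
U=np.array([.9987,-.0506]);N=np.array([.0506,.9987])
h=onz("top",(243.3,225.7),.057); print("handle",h,U@h,N@h)
print("panel mark",onz("top",(220.5,218),.098)@U)
print("bowl",onz("top",(208,267),.04), "blue bar",onz("top",(301,252),.02))
E
python3 g.py .42 .195 .06 87
```

```text
handle [0.4646576  0.19336584] 0.4542692368892687 0.21662613430935973
panel mark 0.47714251656578144
bowl [0.29477723 0.34143307] blue bar [ 0.35246785 -0.04955998]
t 46.3 pos [0.3223 0.1065 0.1481] jaw 85.96 tilt [ 0.3857 -0.0796] w -0.0003 F [ 0.2 -0.1 -0.1] q6 -76.5
yaw rad -0.018 shift cm [-5.18 10.   11.17] (before yaw)
```

Call:
carry_out(
  rows=[
    {"tx":-1.5,"ty":3.3,"tz":0,"yaw":0},
    {"tx":-1.5,"ty":3.3,"tz":0,"yaw":0},
    {"tx":-1,"ty":3.3,"tz":1,"yaw":0},
    {"tx":0,"ty":0,"tz":3,"yaw":0},
    {"tx":0,"ty":0,"tz":3.5,"yaw":0},
    {"tx":0,"ty":0,"tz":2,"yaw":0},
    {"tx":0,"ty":0,"tz":0,"yaw":0},
  ],
)

```text
time_s: 47.0
position: [0.4217, 0.203, 0.0739]
tool_rot: [[-0.911, 0.075, 0.405], [0.049, 0.996, -0.075], [-0.409, -0.048, -0.911]]
ft_force: [-0.5, -1.3, 0.2]
grip_width: 0.0001
```

```bash
python3 g.py .428 .195 .05 87; python3 g.py .53 .19 .05 87|tail -1
```

```text
t 47.0 pos [0.4217 0.203  0.0739] jaw 85.67 tilt [ 0.405  -0.0749] w 0.0001 F [-0.5 -1.3  0.2] q6 -45.2
yaw rad -0.023 shift cm [ 0.37 -0.63  2.49] (before yaw)
yaw rad -0.023 shift cm [-8.95 -0.36  6.66] (before yaw)
```

Call:
carry_out(
  rows=[
    {"tx":0.2,"ty":-0.4,"tz":1.3,"yaw":0},
    {"tx":0.2,"ty":-0.2,"tz":1.1,"yaw":0},
    {"tx":0,"ty":0,"tz":0,"yaw":0},
    {"tx":-1.82,"ty":0.05,"tz":0.82,"yaw":0},
    {"tx":-1.82,"ty":0.05,"tz":0.82,"yaw":0},
    {"tx":-1.82,"ty":0.05,"tz":0.82,"yaw":0},
    {"tx":-1.82,"ty":0.05,"tz":0.82,"yaw":0},
  ],
)

```text
time_s: 47.7
position: [0.5028, 0.1914, 0.0522]
tool_rot: [[-0.917, 0.077, 0.391], [0.05, 0.996, -0.08], [-0.395, -0.054, -0.917]]
ft_force: [-11.1, 1.4, 2.1]
grip_width: 0.0002
```

```bash
python3 g.py .6 .186 .05 87
```

```text
t 47.7 pos [0.5028 0.1914 0.0522] jaw 85.57 tilt [ 0.391  -0.0798] w 0.0002 F [-11.1   1.4   2.1] q6 -55.2
yaw rad -0.025 shift cm [-8.85  0.22  4.04] (before yaw)
```

Call:
carry_out(
  rows=[
    {"tx":-1.83,"ty":0.05,"tz":0.8,"yaw":0},
    {"tx":-1.83,"ty":0.05,"tz":0.8,"yaw":0},
    {"tx":-1.83,"ty":0.05,"tz":0.8,"yaw":0},
    {"tx":-1.83,"ty":0.05,"tz":0.8,"yaw":0},
  ],
)

```text
time_s: 48.1
position: [0.575, 0.1878, 0.0519]
tool_rot: [[-0.926, 0.076, 0.369], [0.049, 0.995, -0.082], [-0.374, -0.058, -0.926]]
ft_force: [-11.3, -0.2, 1.4]
grip_width: 0.0002
```

```bash
python3 g.py .62 .185 .05 87; python3 - <<'E'
from h import *
t=env.get_image("top")[:,:,::-1]
print([(y,*map(int,t[y,200][::-1])) for y in range(175,225,2)])
E
```

```text
t 48.1 pos [0.575  0.1878 0.0519] jaw 85.62 tilt [ 0.3694 -0.0821] w 0.0002 F [-11.3  -0.2   1.4] q6 -64.0
yaw rad -0.024 shift cm [-4.11  0.07  1.86] (before yaw)
[(175, 204, 203, 196), (177, 201, 201, 194), (179, 198, 197, 190), (181, 200, 201, 194), (183, 194, 194, 187), (185, 190, 189, 199), (187, 65, 100, 80), (189, 26, 61, 43), (191, 28, 67, 49), (193, 85, 97, 85), (195, 144, 138, 127), (197, 153, 146, 134), (199, 153, 147, 135), (201, 153, 148, 135), (203, 147, 141, 130), (205, 151, 144, 132), (207, 148, 142, 131), (209, 151, 145, 133), (211, 152, 146, 134), (213, 149, 143, 131), (215, 149, 142, 133), (217, 142, 137, 126), (219, 148, 141, 130), (221, 147, 141, 129), (223, 146, 141, 130)]
```

Call:
carry_out(
  rows=[
    {"tx":-1.4,"ty":0,"tz":0.56,"yaw":0},
    {"tx":-1.4,"ty":0,"tz":0.56,"yaw":0},
    {"tx":-1.4,"ty":0,"tz":0.56,"yaw":0},
    {"tx":-0.7,"ty":0,"tz":0.3,"yaw":0},
  ],
)

```text
time_s: 48.55
position: [0.6228, 0.1854, 0.0527]
tool_rot: [[-0.933, 0.075, 0.353], [0.049, 0.995, -0.081], [-0.358, -0.058, -0.932]]
ft_force: [-10.7, 0.8, 2.2]
grip_width: 0.0002
```

```bash
python3 g.py .64 .185 .05 87
```

```text
t 48.55 pos [0.6228 0.1854 0.0527] jaw 85.7 tilt [ 0.3533 -0.0811] w 0.0002 F [-10.7   0.8   2.2] q6 -68.4
yaw rad -0.023 shift cm [-1.51  0.11  0.86] (before yaw)
```

Call:
carry_out(
  rows=[
    {"tx":-0.7,"ty":0,"tz":0.28,"yaw":0},
    {"tx":-0.7,"ty":0,"tz":0.28,"yaw":0},
    {"tx":-0.5,"ty":0,"tz":0.2,"yaw":0},
  ],
)

```text
time_s: 48.85
position: [0.6319, 0.1851, 0.0505]
tool_rot: [[-0.942, 0.073, 0.327], [0.049, 0.995, -0.082], [-0.331, -0.062, -0.941]]
ft_force: [-23.7, 1.2, 4.4]
grip_width: 0.0001
```

```bash
python3 g.py .65 .185 .05 87
```

```text
t 48.85 pos [0.6319 0.1851 0.0505] jaw 85.78 tilt [ 0.3269 -0.0824] w 0.0001 F [-23.7   1.2   4.4] q6 -69.9
yaw rad -0.021 shift cm [-1.69  0.13  0.64] (before yaw)
```

Call:
carry_out(
  rows=[
    {"tx":-0.8,"ty":0,"tz":0.28,"yaw":0},
    {"tx":-0.4,"ty":0,"tz":0.15,"yaw":0},
  ],
)

```text
time_s: 49.05
position: [0.6325, 0.1854, 0.0475]
tool_rot: [[-0.951, 0.071, 0.3], [0.048, 0.995, -0.084], [-0.304, -0.066, -0.95]]
ft_force: [-10.4, -2.5, 2.8]
grip_width: -0.0001
```

Call:
carry_out(
  rows=[
    {"tx":1,"ty":0,"tz":-0.4,"yaw":0},
    {"tx":3,"ty":0,"tz":-1.2,"yaw":0},
    {"tx":3,"ty":0,"tz":-2,"yaw":0},
    {"tx":3,"ty":0,"tz":-4,"yaw":0},
    {"tx":4,"ty":0,"tz":-4,"yaw":0},
    {"tx":4,"ty":0,"tz":-2,"yaw":0},
    {"tx":4,"ty":0,"tz":0,"yaw":0},
    {"tx":0,"ty":0,"tz":0,"yaw":0},
  ],
)

```text
time_s: 49.85
position: [0.3825, 0.2095, 0.1163]
tool_rot: [[-0.946, 0.068, 0.316], [0.047, 0.996, -0.073], [-0.32, -0.054, -0.946]]
ft_force: [0.8, -0.6, -0.0]
grip_width: 0.0001
```

```bash
python3 - <<'E'
from h import *
o=env.observe();print(o["time_s"],o["position"].round(3),o["ft_force"].round(1),np.abs(o["qvel"]).max().round(2))
t=env.get_image("top")[:,:,::-1];s=env.get_image("side")[:,:,::-1];cv2.imwrite("pics/t13.png",t);cv2.imwrite("pics/s13.png",s)
a=cv2.imread("pics/t12.png");U=np.array([.9987,-.0506])
for x in(200,280):
    print(x,"now",[(y,*map(int,t[y,x][::-1])) for y in range(165,184)])
    print(x,"old",[(y,*map(int,a[y,x][::-1])) for y in range(210,224)])
def yel(im):
    h=cv2.cvtColor(np.ascontiguousarray(im),cv2.COLOR_BGR2HSV);m=cv2.inRange(h,(21,200,130),(29,255,255));m[:,:180]=0;m[:,310:]=0;m[:150]=0;m[240:]=0
    return np.argwhere(m)[:,::-1].mean(0) if m.any() else None
for n,im in(("old",a),("new",t)): 
    c=yel(im); print(n,c,None if c is None else onz("top",c,.098)@U)
s0=cv2.imread("pics/side0.png"); t0=cv2.imread("pics/top0.png")
for n,b,c,r in(("cup",t0,t,(310,145,28,30)),("tongs",t0,t,(400,180,30,70)),("bowl",t0,t,(185,242,48,48)),("block",t0,t,(350,252,28,32)),("tin",t0,t,(157,190,24,28))):
    x,y,w,h=r; d=cv2.matchTemplate(c[max(0,y-8):y+h+8,x-8:x+w+8],b[y:y+h,x:x+w],cv2.TM_CCOEFF_NORMED);_,v,_,l=cv2.minMaxLoc(d);print(n,"shift px",(l[0]-8,l[1]-8),round(v,3))
E
```

```text
49.85 [0.383 0.209 0.116] [ 0.8 -0.6 -0. ] 7.36
200 now [(165, 52, 116, 85), (166, 53, 117, 86), (167, 52, 116, 85), (168, 56, 121, 87), (169, 54, 118, 85), (170, 58, 76, 69), (171, 88, 88, 93), (172, 86, 87, 92), (173, 58, 57, 62), (174, 82, 98, 87), (175, 59, 128, 94), (176, 35, 79, 58), (177, 28, 64, 46), (178, 29, 66, 47), (179, 25, 64, 47), (180, 41, 69, 53), (181, 119, 122, 109), (182, 144, 138, 128), (183, 138, 133, 122)]
200 old [(210, 203, 204, 197), (211, 199, 200, 194), (212, 197, 199, 190), (213, 107, 107, 108), (214, 172, 172, 181), (215, 150, 148, 153), (216, 205, 200, 197), (217, 77, 128, 100), (218, 41, 106, 75), (219, 28, 64, 47), (220, 20, 60, 41), (221, 49, 71, 57), (222, 153, 145, 134), (223, 150, 144, 132)]
280 now [(165, 52, 116, 85), (166, 54, 116, 83), (167, 53, 116, 86), (168, 54, 117, 86), (169, 54, 118, 87), (170, 53, 119, 87), (171, 53, 121, 86), (172, 55, 120, 88), (173, 90, 87, 93), (174, 89, 86, 93), (175, 78, 73, 81), (176, 74, 81, 78), (177, 80, 154, 125), (178, 61, 135, 101), (179, 31, 69, 50), (180, 26, 61, 45), (181, 29, 67, 50), (182, 24, 63, 45), (183, 53, 70, 55)]
280 old [(210, 197, 197, 191), (211, 197, 199, 192), (212, 198, 198, 192), (213, 201, 201, 193), (214, 195, 195, 188), (215, 196, 197, 189), (216, 134, 134, 140), (217, 184, 184, 192), (218, 135, 133, 133), (219, 64, 74, 66), (220, 50, 118, 86), (221, 34, 78, 58), (222, 28, 64, 46), (223, 25, 63, 46)]
old [220.33333333 218.33333333] 0.47571185455858217
new [224.  175.5] 0.6613978391624976
cup shift px (0, 0) 0.92
tongs shift px (0, 0) 0.998
bowl shift px (-8, 8) 0.203
block shift px (0, 0) 0.853
tin shift px (0, 0) 1.0
```

The measured travel is 0.186 ± 0.003 m and the bystanders that can be matched are unmoved. To be sure of the last millimetres I give one more firm push, higher on the panel's handle.

```bash
python3 g.py .605 .187 .052 87; python3 - <<'E'
from h import *
a=cv2.imread("pics/side0.png");b=cv2.imread("pics/s13.png")
for n,(x,y,w,h) in dict(bowl=(248,147,38,30),tin=(304,123,18,20),cup=(360,206,24,28),block=(250,252,32,24)).items():
    d=cv2.matchTemplate(b[y-8:y+h+8,x-8:x+w+8],a[y:y+h,x:x+w],cv2.TM_CCOEFF_NORMED);_,v,_,l=cv2.minMaxLoc(d);print(n,(l[0]-8,l[1]-8),round(v,3))
E
```

```text
t 49.95 pos [0.3875 0.21   0.1176] jaw 86.01 tilt [ 0.3211 -0.0721] w 0.0 F [1.4 0.4 0.1] q6 -56.0
yaw rad -0.017 shift cm [-18.52  -0.44  13.34] (before yaw)
bowl (0, 0) 0.526
tin (0, 0) 1.0
cup (0, 0) 0.979
block (0, 0) 0.828
```

Call:
carry_out(
  rows=[
    {"tx":0,"ty":0,"tz":3.2,"yaw":0},
    {"tx":0,"ty":0,"tz":3.2,"yaw":0},
    {"tx":-3.75,"ty":-0.1,"tz":1.3,"yaw":0},
    {"tx":-3.75,"ty":-0.1,"tz":1.3,"yaw":0},
    {"tx":-3.75,"ty":-0.1,"tz":1.3,"yaw":0},
    {"tx":-3.75,"ty":-0.1,"tz":1.3,"yaw":0},
    {"tx":0,"ty":0,"tz":0,"yaw":0},
  ],
)

```text
time_s: 50.65
position: [0.5858, 0.1898, 0.0611]
tool_rot: [[-0.939, 0.071, 0.338], [0.052, 0.996, -0.066], [-0.341, -0.045, -0.939]]
ft_force: [0.3, 0.8, -0.8]
grip_width: -0.0001
```

```bash
python3 g.py .635 .187 .054 87
```

```text
t 50.65 pos [0.5858 0.1898 0.0611] jaw 85.91 tilt [ 0.3375 -0.0663] w -0.0001 F [ 0.3  0.8 -0.8] q6 -68.3
yaw rad -0.019 shift cm [-4.39  0.1   2.35] (before yaw)
```

Call:
carry_out(
  rows=[
    {"tx":-2.2,"ty":0,"tz":1.2,"yaw":0},
    {"tx":-1.5,"ty":0,"tz":0.6,"yaw":0},
    {"tx":-1.5,"ty":0,"tz":0.6,"yaw":0},
  ],
)

```text
time_s: 50.95
position: [0.6328, 0.1846, 0.0503]
tool_rot: [[-0.95, 0.073, 0.303], [0.055, 0.996, -0.069], [-0.307, -0.049, -0.951]]
ft_force: [-104.1, 9.8, 34.2]
grip_width: -0.0005
```

Call:
carry_out(
  rows=[
    {"tx":-1.3,"ty":0,"tz":0.5,"yaw":0},
  ],
)

```text
time_s: 51.05
position: [0.6341, 0.184, 0.0437]
tool_rot: [[-0.96, 0.073, 0.27], [0.055, 0.996, -0.072], [-0.274, -0.054, -0.96]]
ft_force: [-53.8, 5.8, 14.2]
grip_width: 0.0
```

Call:
carry_out(
  rows=[
    {"tx":1,"ty":0,"tz":-0.4,"yaw":0},
    {"tx":3,"ty":0,"tz":-1.2,"yaw":0},
    {"tx":3,"ty":0,"tz":-2,"yaw":0},
    {"tx":3,"ty":0,"tz":-4,"yaw":0},
    {"tx":4,"ty":0,"tz":-4,"yaw":0},
    {"tx":4,"ty":0,"tz":-2,"yaw":0},
    {"tx":4,"ty":0,"tz":0,"yaw":0},
    {"tx":0,"ty":0,"tz":0,"yaw":0},
  ],
)

```text
time_s: 51.85
position: [0.3872, 0.2055, 0.1142]
tool_rot: [[-0.961, 0.075, 0.267], [0.059, 0.996, -0.069], [-0.272, -0.051, -0.961]]
ft_force: [0.2, 0.2, -0.3]
grip_width: -0.0003
```

```bash
python3 - <<'E'
from h import *
t=env.get_image("top")[:,:,::-1];s=env.get_image("side")[:,:,::-1];b=cv2.imread("pics/t13.png");c=cv2.imread("pics/s13.png")
for x in(200,280): print(x,[(y,*map(int,t[y,x][::-1])) for y in range(170,184)])
print("top diff from last push",np.abs(t[165:185,195:230].astype(int)-b[165:185,195:230]).mean(),"side diff",np.abs(s[130:215,330:400].astype(int)-c[130:215,330:400]).mean())
U=np.array([.9987,-.0506]);N=np.array([.0506,.9987])
# drawer panel top front edge at the cabinet: side view green gap profile along u at n=.1, z=.098
print(env.observe()["position"].round(3),env.observe()["ft_force"].round(1))
E
```

```text
200 [(170, 58, 77, 69), (171, 87, 86, 92), (172, 86, 87, 92), (173, 58, 57, 63), (174, 82, 97, 86), (175, 57, 125, 93), (176, 32, 77, 55), (177, 28, 64, 47), (178, 28, 66, 47), (179, 24, 65, 47), (180, 39, 68, 52), (181, 122, 123, 111), (182, 142, 137, 127), (183, 137, 131, 121)]
280 [(170, 52, 119, 86), (171, 51, 120, 85), (172, 54, 121, 87), (173, 87, 85, 92), (174, 88, 84, 92), (175, 78, 74, 81), (176, 76, 80, 78), (177, 79, 152, 124), (178, 61, 135, 100), (179, 32, 70, 50), (180, 29, 62, 46), (181, 29, 66, 49), (182, 24, 63, 46), (183, 52, 69, 54)]
top diff from last push 0.88 side diff 0.49126050420168066
[0.392 0.206 0.115] [ 1.4 -0.2  0.6]
```

The firm push met a hard stop and the picture did not change, so the drawer is home. The robot is clear, and I hand in.

```bash
python3 -c "
from rig import env
print(env.close_job())"
```

```text
the job is handed in; nothing more can be done
None
```

The job is handed in after about 52 s of robot time, with every step of the task carried out. No verdict was reported.

- **Divider and clamp:** I opened the red clamp, slid the divider left to its end stop, backed it off about 14 mm onto the yellow mark and clamped it again. In the top view the divider edge lined up with both yellow marks to about 1 mm, and the lever pointed to the rear.
- **Logs:** All four black logs were laid flat and side by side right of the divider. I saw them there before closing the lid, but could not see them again afterwards.
- **Lid:** I unlocked the stay by its orange tab, which brought the lid partly down with it. I then pushed the lid down slowly from behind until it met firm resistance, about 48 N, and saw it flat and shut. I did not measure the lid's speed directly; the last part was driven at under about 0.7 rad/s.
- **Drawer:** It travelled 0.186 ± 0.003 m by camera, against 0.188 m for fully home. A second push met a hard stop and changed nothing in the pictures.
- **Other things on the ledge:** The cup, tongs, wooden block and tin showed no movement. The bowl was partly hidden by the arm in the last pictures; its best match in the side view was also unmoved, but a weak match (0.53).

**What went less well:**
- The last check push on the drawer reached about 110 N at the wrist, closer to the 120 N limit than I intended.
- The tool's tilt drifted to about 20° during the run, because the moves cannot correct it.
- My first pinch of the clamp knob sat too high and had to be redone.

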